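# Load and lock the tag engraving cassette

## Robot

A 6-joint arm with a two-finger parallel gripper is mounted at the origin on the work surface. World frame = base frame: x ahead of the robot, y to its left, z up, the work surface at z = 0. Lengths are in m, angles in rad, forces in N, time in s.
With the tool pointing down it reaches from about 0.375 to 0.9 m from the base axis. Payload 3.1 kg.
Tool frame: the origin (TCP) lies between the finger pads; the fingertips stand 25 mm ahead of it and the grasp point (between the pads) lies 6 mm ahead of it; x points along the fingers, y is the direction in which the jaws open and shut, and the axes are right-handed (so a half turn about x gives the same grasp; the last joint's range is limited). The gripper opens to 85 mm and grips with 20 to 120 N. Pads are 22 mm wide; open, the fingers measure 114 mm over their backs; the gripper's body (76 mm by 85 mm) begins 54 mm behind the grasp point. The pads swing forward as they close: fully open they stand 13 mm farther back than shut.
Start: joints at [-1.49, 0.527, 1.433, -0, 1.181, -0.178], TCP at [0.161, -0.604, 0.256] pointing down, gripper open.
Joint ranges: [-3.08, 3.08], [-0.75, 2.2], [0.22, 2.44], [-1.43, 4.57], [0, 2.65], [-2.85, 2.85]. Speed limits (rad/s): [2.79, 2.79, 3.14, 3.14, 3.14, 3.14].

## Interface

Orientations are given as a unit quaternion [x, y, z, w].
In Python, from station import manip, viewer, workorder gives the robot as it stands.
- The arm moves only by the shell command python3 -m crank 'ROWS' [FORCE]. ROWS is JSON, one flat list of numbers, 5 for each row, row after row: the opening, from 0 (shut) to 1 (fully open), then the shift along the world's x, y, z in mm, then the turn about the world's z in rad. A call has 1 to 10 rows; each row is the pose to reach, as a shift and turn from the pose commanded when the call began; what a row does not reach only later rows make up. A row lasts 1/8 s, in which the tool goes at most 62.5 mm and 10.7 degrees, less where a joint would pass 70% of its speed; a pose out of reach is approached as far as the arm can. A call with a gripper value outside its range is refused whole. The fingers move at their own pace and stop on an object; FORCE is the grip in N (left out, the last holds). Time passes only in rows, so rows that repeat a pose let the fingers close. It gives the time, the measured TCP pose, the force and the opening at its end, in the units of the state.
- manip.sense(): the state, without advancing time (a new reading comes with each control period).
- viewer.snapshot(name): name is "scene" or "top"; returns a dict with "img" (420x560x3 uint8, red, green, blue), "range_z" (420x560 float32, m along the optical axis (not along the pixel's ray), 0 where there is no reading), "fx", "fy", "cx", "cy" (pixels), "k1" (the pictures are not rectified: a ray, as slopes to the right and down, at radius r is drawn at 1 + k1 r^2 times it, then the intrinsics apply), "origin" and "attitude" of the camera in the world. Camera axes: x right, y down, z forward; pixel columns grow to the right and rows downward; lengths in m; the calibration is good to about 2 mm. A picture is of the moment at which its call begins.
- workorder.sign_off(): hands the job in, once; it reports no verdict.
The state is a dict: "t": time; "q": joint angles; "qd": joint speeds; "tau": joint torques, N m; "tcp_pos": TCP position; "tool_rot": TCP orientation; "force": force on the tool from outside, world axes, zero at the start; "ft_torque": the same for the moment, N m; "finger_gap": opening from 0.0 (shut) to 1.0 (fully open).
Only numpy, scipy, OpenCV 4.12 (cv2) and the standard library are available. Lean on these libraries where they do the work, as an engineer would, in place of code of your own. Each camera call takes 0.05 s, during which the arm holds its last target.

## Task

Load the engraving cassette: hold its release tab down while you slide the green cover fully open, lay every wooden tag blank lying on the bench flat in a pocket of its own, then slide the cover fully shut the same way so that the tab springs up again. After that knock the lock pin at the end of the cassette fully down with a brisk blow of the mallet (never press the pin with the fingers), and stand the mallet back upright on its cork pad. Leave the glue bottle, the tape roll and the pot alone.

Things in the scene. Friction and masses are not known exactly. Their poses are not given: they have to be found in the camera images.
- cassette: Low aluminium cassette fixed on the bench, 232 mm wide (x), 312 mm long (y, -180 to +132). Origin on the bench, z up. Rails along y at x = +-102 to +-116 rise to 36 mm; a transparent green cover, 218 x 110 x 4 mm, top at 29 mm, slides in them: shut it hides the bed (y -118 to -8), open it lies over y +12 to +122. A dark pin housing, 36 x 36 mm, top at 40 mm, stands at (0, -160).
- bed (a point): Middle of the cassette's bed, on its floor, 10 mm above the bench, at (0, -67) mm in the cassette; axes as the cassette's. Six pockets, three by two, centres at x 0 and +-68, y +-25 mm from here, each 64 mm (x) by about 46 mm (y), parted and edged by black walls only 6 mm high; nothing taller closes the bed towards the pin.
- cover (a joint): Travel of the green cover along cassette +y, m: 0 fully shut, 0.130 fully open (both are end stops). Slides with about 2 N while the tab is down. A tooth on the tab catches in notches of the rail at 0, 0.043, 0.087 and 0.130: with the tab up there the cover cannot move, so keep the tab down for the whole slide.
- tab (a joint): Release tab on the cover, m: 0 up, 0.006 fully pressed (end stop). Spring: about 3.5 N to start, 8 N fully down. The tooth is free when pressed more than about 3.5 mm; between two notches the rail keeps it down by itself.
- tab_top (a point): Middle of the tab's flat black top, where to press, 40 mm above the bench when up; moves with cover and tab. The top is 50 mm (x) by 40 mm (y, the slide direction) between two cross ribs 12 mm high at its -y and +y ends; fingertips between the ribs press down and push a rib to slide.
- pin (a joint): Lock pin, m: 0 fully up (start), 0.010 fully down (end stop). A weak spring and a stiff detent: it takes about 6 to 8 N to drive and stays where it is driven.
- pin_top (a point): Middle of the top of the lock pin's steel head (22 mm across), 56 mm above the bench when up, 46 mm when down.
- mallet: Mallet, 0.3 kg, standing on its face on the pad. Black cylindrical head, 44 mm across, 64 mm tall; origin at the centre of the head's lower (striking) face, z up through the head. Wooden handle level along -x, from 20 to 125 mm from the head's axis, 20 mm wide (y), 24 mm tall, its middle line 36 mm above the striking face. It balances about 10 mm from the axis: hold it near the head.
- pad: Brown cork pad 100 x 100 x 4 mm fixed on the bench, origin in the middle of its underside: the mallet's place.
- glue: White-capped bottle, 48 mm across, 120 mm tall, bystander; origin under its middle.
- tape: Tape roll lying flat, 90 mm across, 24 mm tall, bystander; origin under its middle.
- pot: Grey pot, 72 mm across, 90 mm tall, bystander; origin under its middle.
- tag1: Plywood tag blank with round ends, 52 mm (x) by 30 mm (y) by 10 mm thick, 20 g, with a dark 6 mm mark near its +x end; origin at its very centre (5 mm above what it lies on); either face may be up. May be absent.
- tag2: Plywood tag blank with round ends, 52 mm (x) by 30 mm (y) by 10 mm thick, 20 g, with a dark 6 mm mark near its +x end; origin at its very centre (5 mm above what it lies on); either face may be up. May be absent.
- tag3: Plywood tag blank with round ends, 52 mm (x) by 30 mm (y) by 10 mm thick, 20 g, with a dark 6 mm mark near its +x end; origin at its very centre (5 mm above what it lies on); either face may be up. May be absent.
- tag4: Plywood tag blank with round ends, 52 mm (x) by 30 mm (y) by 10 mm thick, 20 g, with a dark 6 mm mark near its +x end; origin at its very centre (5 mm above what it lies on); either face may be up. May be absent.
- tag5: Plywood tag blank with round ends, 52 mm (x) by 30 mm (y) by 10 mm thick, 20 g, with a dark 6 mm mark near its +x end; origin at its very centre (5 mm above what it lies on); either face may be up. May be absent.
There are look-alikes about, which are no part of the job. What is shaped like the tag1 but red, turquoise or yellow is not meant.

How it is judged:
By the outcome, as a careful person would: the job done as asked, in the order asked, and still so for the second after the job is handed in, with the robot touching nothing.
Of tag1, tag2, tag3, tag4, tag5 only 3 to 5 are there at a start; the rules pass over those that are not, and their reading is None.
At some moment in a run one of tag1, tag2, tag3, tag4, tag5 may be knocked a few centimetres aside while the robot is not near it.
It also fails if it takes over 210 s, if anything falls off the work surface, if the arm or the gripper's body presses on something with over 40 N, if the wrist force passes 120 N, or if a joint passes its speed limit or range.

## Working session

There is one attempt and no reset: what is moved stays moved. The work goes in short steps, Python scripts to look and compute and a shell command to move; the robot and the scene stay as the last step left them, time stands still between calls to the robot, and variables do not carry over. Pictures are saved under pics/ and viewed, and the job is handed in when it is done.

```bash
ls -la; mkdir -p pics; cat > h.py <<'E'
import numpy as np, cv2
from station import manip, viewer, workorder
from scipy.spatial.transform import Rotation as R
def snap(name,fn=None):
    s=viewer.snapshot(name)
    if fn: cv2.imwrite('pics/'+fn,cv2.cvtColor(s['img'],cv2.COLOR_RGB2BGR))
    return s
def att(s):
    a=np.array(s['attitude'],float)
    return a if a.shape==(3,3) else R.from_quat(a).as_matrix()
def ray(s,u,v):
    xd=(u-s['cx'])/s['fx'];yd=(v-s['cy'])/s['fy'];x,y=xd,yd
    for _ in range(30):
        f=1+s['k1']*(x*x+y*y);x=xd/f;y=yd/f
    return att(s)@np.array([x,y,1.])
def onplane(s,u,v,z):
    d=ray(s,u,v);o=np.array(s['origin']);return o+d*(z-o[2])/d[2]
def depthpt(s,u,v):
    d=ray(s,u,v);return np.array(s['origin'])+d*s['range_z'][int(v),int(u)]
def proj(s,p):
    c=att(s).T@(np.array(p)-np.array(s['origin']));x,y=c[:2]/c[2];f=1+s['k1']*(x*x+y*y)
    return np.array([x*f*s['fx']+s['cx'],y*f*s['fy']+s['cy']])
E
python3 - <<'E'
from h import *
for n in('scene','top'):
    s=snap(n,n+'0.png');print(n,s['fx'],s['cx'],s['cy'],s['k1'],s['origin'],s['attitude'])
print(manip.sense())
E
```

```text
total 12
drwxr-xr-x  3 agent agent 4096 Dec  7 15:46 .
drwxr-xr-x 23 root  root  4096 Dec  7 15:46 ..
drwxr-xr-x  2 agent agent 4096 Dec  7 15:46 pics
scene 415.47911092790076 279.87943389613486 207.8254725928941 -0.046230369370385785 [ 1.33624877 -0.22910269  0.80186127] [ 0.74172858  0.52285201 -0.23289583 -0.34960554]
top 481.7549444085033 283.63066946743777 215.21550754737865 -0.0031071125998258157 [0.32945654 0.0639821  1.20131906] [-0.69607934  0.71014849 -0.07686267  0.07249002]
{'t': 0.1, 'q': array([-1.48947708e+00,  5.28377528e-01,  1.43379604e+00, -8.48168818e-06,
        1.18138480e+00, -1.78514386e-01]), 'qd': array([ 1.21308100e-03, -3.90662740e-03, -1.65121957e-03,  1.06552484e-03,
       -1.06435344e-03, -5.37871166e-05]), 'tau': array([-4.30051550e-04, -4.43305492e+01, -1.78585625e+01, -2.95522004e-04,
        3.87198743e-03,  1.67212910e-06]), 'tcp_pos': array([ 0.16054284, -0.60340581,  0.2554218 ]), 'tool_rot': array([ 0.70117827,  0.09230224, -0.70111628,  0.09091365]), 'force': array([1.48695815, 0.48266166, 0.48295059]), 'ft_torque': array([ 0.04289711, -0.03468942,  0.01188057]), 'finger_gap': 0.9990592185810283}
```

View pics/top0.png

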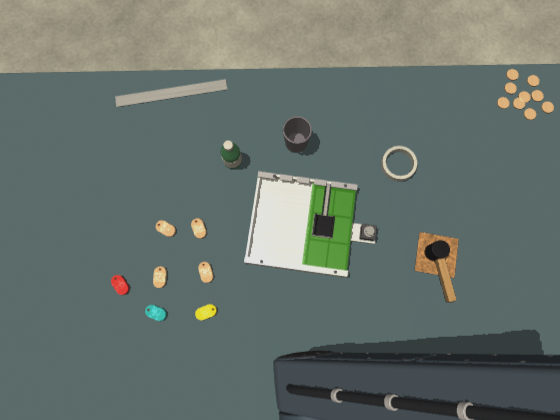

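View pics/scene0.png

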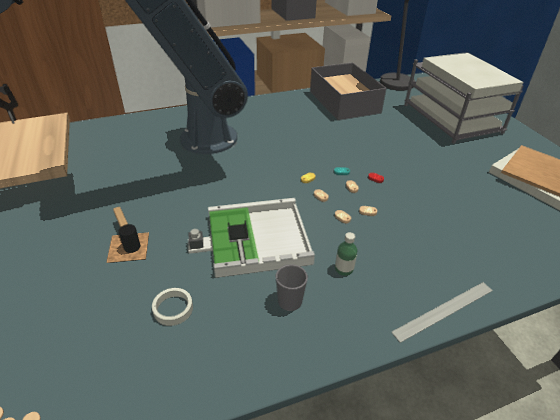

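```bash
python3 - <<'E'
from h import *
s=snap('top')
im=cv2.cvtColor(s['img'],cv2.COLOR_RGB2BGR)
cv2.imwrite('pics/tags_crop.png',cv2.resize(im[205:330,100:230],None,fx=4.6,fy=4.6,interpolation=cv2.INTER_CUBIC))
cv2.imwrite('pics/cas_crop.png',cv2.resize(im[160:310,235:470],None,fx=3.4,fy=3.4,interpolation=cv2.INTER_CUBIC))
for p in [(283,215),(300,130),(231,150),(400,163),(438,250),(437,253)]: print(p,depthpt(s,*p).round(3))
hsv=cv2.cvtColor(im,cv2.COLOR_BGR2HSV)
m=cv2.inRange(hsv,(5,60,120),(22,255,255))
n,l,st,c=cv2.connectedComponentsWithStats(m)
for i in range(1,n):
    if st[i,4]>25: print(c[i].round(1),st[i],hsv[l==i].mean(0).round(),onplane(s,*c[i],.010).round(4))
E
```

```text
(283, 215) [0.586 0.056 0.011]
(300, 130) [0.807 0.007 0.027]
(231, 150) [0.725 0.177 0.11 ]
(400, 163) [ 0.722 -0.254 -0.002]
(438, 250) [ 0.482 -0.311  0.066]
(437, 253) [ 0.474 -0.306  0.07 ]
[512.3  74.1] [507  69  12  11 106] [ 17. 110. 210.] [ 0.964  -0.5731  0.01  ]
[532.8  80.2] [527  75  12  11 106] [ 17. 110. 210.] [ 0.9451 -0.6266  0.01  ]
[510.3  87.8] [504  82  13  12 110] [ 17. 109. 207.] [ 0.9238 -0.5627  0.01  ]
[526.8  98.2] [513  90  31  19 316] [ 17. 109. 210.] [ 0.893  -0.6036  0.01  ]
[503.  102.4] [497  97  13  12 115] [ 17. 108. 206.] [ 0.8821 -0.5381  0.01  ]
[547.3 106.8] [541 101  13  12 114] [ 17. 109. 207.] [ 0.8672 -0.6553  0.01  ]
[529.7 113.6] [524 108  12  12 114] [ 17. 109. 207.] [ 0.8487 -0.6056  0.01  ]
[198.3 227.6] [191 218  15  21 184] [ 18. 103. 211.] [0.5577 0.2691 0.01  ]
[165.1 228.1] [155 220  20  17 206] [ 18. 103. 210.] [0.5581 0.3525 0.01  ]
[438.  260.5] [ 415  232   44   70 1334] [ 16. 137. 177.] [ 0.4627 -0.327   0.01  ]
[205.3 272. ] [198 262  15  21 212] [ 18. 102. 213.] [0.4459 0.2501 0.01  ]
[159.1 276.6] [153 266  13  22 205] [ 18. 102. 212.] [0.4369 0.3635 0.01  ]
```

```bash
python3 - <<'E'
from h import *
s=snap('scene')
im=cv2.cvtColor(s['img'],cv2.COLOR_RGB2BGR)
cv2.imwrite('pics/sc_crop.png',cv2.resize(im[155:315,95:395],None,fx=2.6,fy=2.6,interpolation=cv2.INTER_CUBIC))
E
```

```text
(no output)
```

View pics/tags_crop.png

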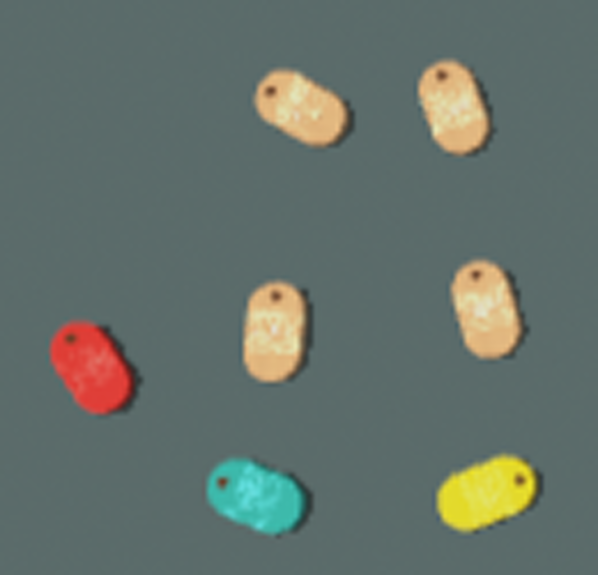

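View pics/cas_crop.png

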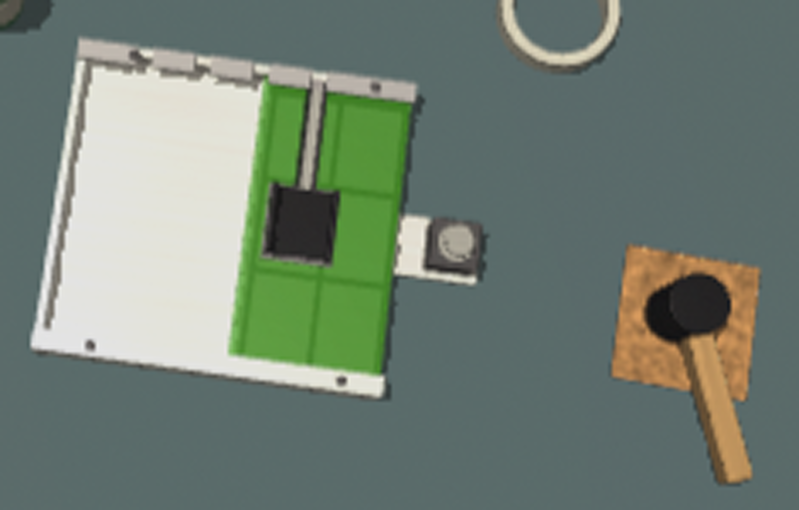

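View pics/sc_crop.png

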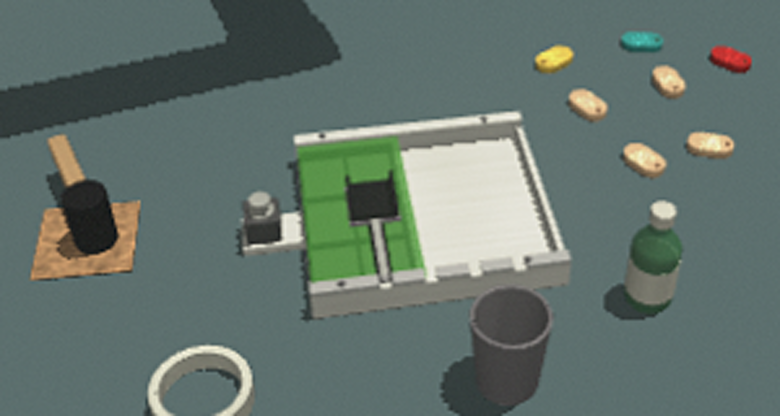

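```bash
cat >> h.py <<'E'
def cloud(s):
    H,W=s['range_z'].shape
    u,v=np.meshgrid(np.arange(W),np.arange(H))
    K=np.array([[s['fx'],0,s['cx']],[0,s['fy'],s['cy']],[0,0,1]])
    # invert radial model by fixed point
    xd=(u-s['cx'])/s['fx'];yd=(v-s['cy'])/s['fy'];x,y=xd.copy(),yd.copy()
    for _ in range(20):
        f=1+s['k1']*(x*x+y*y);x=xd/f;y=yd/f
    d=np.stack([x,y,np.ones_like(x)],-1)@att(s).T
    return np.array(s['origin'])+d*s['range_z'][...,None]
def tri(s1,p1,s2,p2):
    o1,o2=np.array(s1['origin']),np.array(s2['origin']);d1,d2=ray(s1,*p1),ray(s2,*p2)
    a=np.linalg.lstsq(np.stack([d1,-d2],1),o2-o1,rcond=None)[0]
    A,B=o1+a[0]*d1,o2+a[1]*d2
    return (A+B)/2,np.linalg.norm(A-B)
E
python3 - <<'E'
from h import *
s=snap('top');P=cloud(s)
print('table z std',P[330:350,150:250,2].mean(),P[330:350,150:250,2].std())
im=cv2.cvtColor(s['img'],cv2.COLOR_RGB2BGR);hsv=cv2.cvtColor(im,cv2.COLOR_BGR2HSV)
s2=snap('scene');P2=cloud(s2)
im2=cv2.cvtColor(s2['img'],cv2.COLOR_RGB2BGR);hsv2=cv2.cvtColor(im2,cv2.COLOR_BGR2HSV)
# green
for S,h,roi,Pp in((s,hsv,(290,370,175,285),P),(s2,hsv2,(195,275,190,285),P2)):
    m=cv2.inRange(h,(45,90,40),(75,255,255));k=np.zeros_like(m);k[roi[2]:roi[3],roi[0]:roi[1]]=1;m*=k
    c=max(cv2.findContours(m,0,2)[0],key=cv2.contourArea)
    ap=cv2.approxPolyDP(c,4,True)[:,0]; print('green',ap.tolist(),[onplane(S,*p,.029)[:2].round(4).tolist() for p in ap], 'depth z',np.median(Pp[m>0][:,2]))
    # whites
    m=cv2.inRange(h,(0,0,150),(180,45,255));k[:]=0;k[165:285,190:395]=1;m*=k
    c=max(cv2.findContours(m,0,2)[0],key=cv2.contourArea)
    ap=cv2.approxPolyDP(c,3,True)[:,0];print('white',ap.tolist(),[onplane(S,*p,.036)[:2].round(4).tolist() for p in ap])
# dark tab
sel=(P[...,2]>.033)&(P[...,0]>.4)&(P[...,0]<.75)&(P[...,1]>-.4)&(P[...,1]<.14)
n,l,st,c=cv2.connectedComponentsWithStats(sel.astype(np.uint8))
for i in range(1,n):
    if st[i,4]>8: q=P[l==i];print(c[i].round(1),st[i],q.mean(0).round(4),q.min(0).round(3),q.max(0).round(3))
E
```

```text
table z std 0.002597548101616522 0.0537129953564851
green [[313, 182], [303, 263], [346, 269], [355, 190], [331, 187], [328, 215], [335, 216], [333, 237], [311, 235], [313, 214], [322, 211], [325, 187]] [[0.6656, -0.0219], [0.4612, 0.0093], [0.4445, -0.0948], [0.6427, -0.127], [0.6516, -0.0668], [0.5796, -0.0564], [0.5767, -0.0737], [0.5239, -0.0665], [0.53, -0.0124], [0.5829, -0.0191], [0.5901, -0.0418], [0.6519, -0.0517]] depth z 0.029532157488020294
white [[258, 171], [244, 261], [346, 276], [347, 271], [301, 264], [311, 184], [298, 183], [308, 183], [309, 179], [317, 184], [327, 183], [325, 215], [329, 184], [344, 187], [345, 183], [294, 176], [296, 182], [282, 182], [291, 180], [291, 176], [276, 174], [280, 177], [277, 181], [262, 179], [253, 242], [247, 255], [259, 177], [274, 178], [272, 173]] [[0.6951, 0.1165], [0.4681, 0.1525], [0.427, -0.0931], [0.4389, -0.0961], [0.4581, 0.0146], [0.6585, -0.0162], [0.6617, 0.0164], [0.6612, -0.0087], [0.6716, -0.0116], [0.6582, -0.0312], [0.6603, -0.0564], [0.5783, -0.0482], [0.6576, -0.0614], [0.6491, -0.0987], [0.6594, -0.1017], [0.6802
[... 1021 characters left out ...]
0   7  94] [0.6838 0.0962 0.0369] [0.675 0.071 0.033] [0.693 0.119 0.041]
[285.5 177.7] [279 175  14   7  66] [0.6759 0.0474 0.0369] [0.667 0.031 0.033] [0.684 0.064 0.043]
[303.2 180. ] [296 177  17   7  77] [0.6693 0.0032 0.0363] [ 0.661 -0.019  0.033] [0.678 0.021 0.042]
[327.3 210.4] [311 179  47  61 754] [ 0.5895 -0.0541  0.0396] [ 0.519 -0.132  0.033] [ 0.672 -0.012  0.058]
[368.3 231.8] [361 224  16  17 224] [ 0.5324 -0.1513  0.0449] [ 0.513 -0.173  0.033] [ 0.553 -0.133  0.066]
[440.4 259.5] [427 240  25  46 608] [ 0.4596 -0.3173  0.0579] [ 0.4   -0.342  0.033] [ 0.505 -0.293  0.075]
[298.1 266.7] [250 258  98  19 552] [0.4515 0.0218 0.0367] [ 0.427 -0.096  0.033] [0.475 0.138 0.042]
```

```bash
python3 - <<'E'
from h import *
s=snap('top');s2=snap('scene')
for S,n,(x0,y0,x1,y1) in((s,'a',(240,165,385,285)),(s,'b',(405,225,470,310)),(s2,'c',(180,190,325,280)),(s2,'d',(100,195,160,270))):
    im=cv2.cvtColor(S['img'],cv2.COLOR_RGB2BGR)[y0:y1,x0:x1];f=min(800/(x1-x0),600/(y1-y0))
    f=int(f);o=cv2.resize(im,None,fx=f,fy=f,interpolation=cv2.INTER_NEAREST)
    for k in range(0,x1-x0,10): cv2.putText(o,str(x0+k),(k*f,10),0,.35,(255,255,255));cv2.line(o,(k*f,0),(k*f,o.shape[0]),(90,90,90),1)
    for k in range(0,y1-y0,10): cv2.putText(o,str(y0+k),(0,k*f+10),0,.35,(255,255,255));cv2.line(o,(0,k*f),(o.shape[1],k*f),(90,90,90),1)
    cv2.imwrite(f'pics/z{n}.png',o)
E
```

```text
(no output)
```

View pics/za.png

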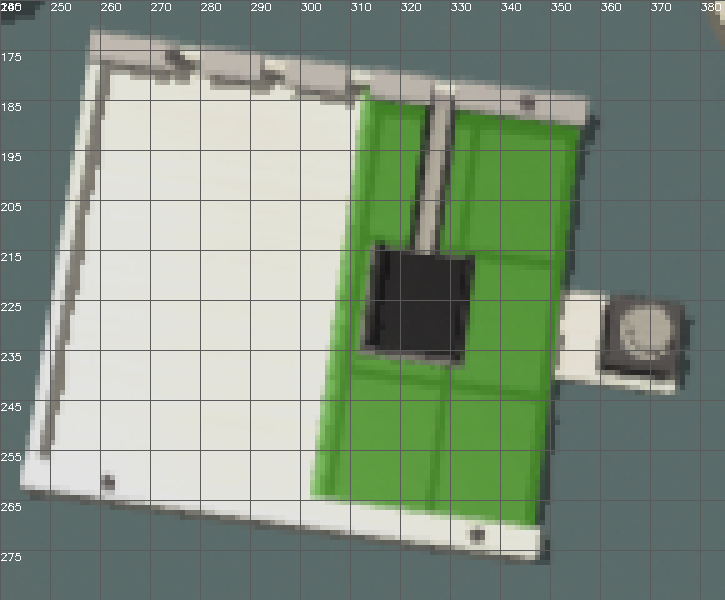

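View pics/zb.png

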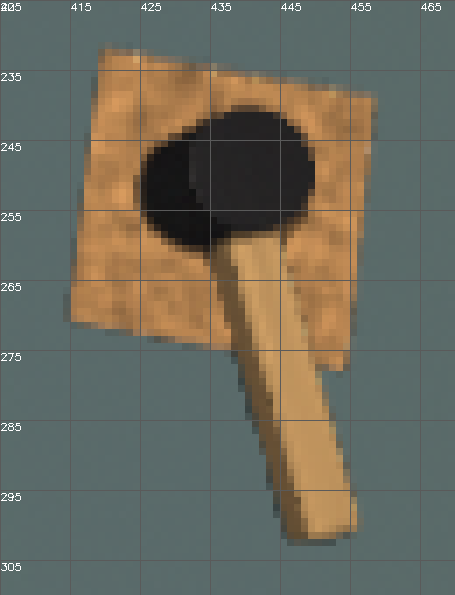

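View pics/zc.png

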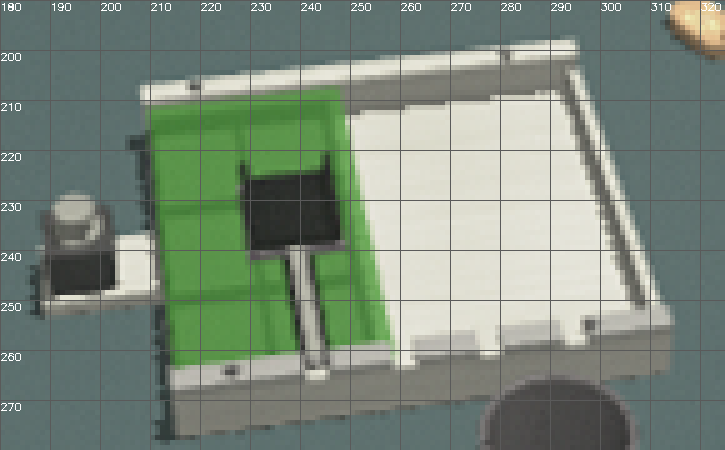

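View pics/zd.png

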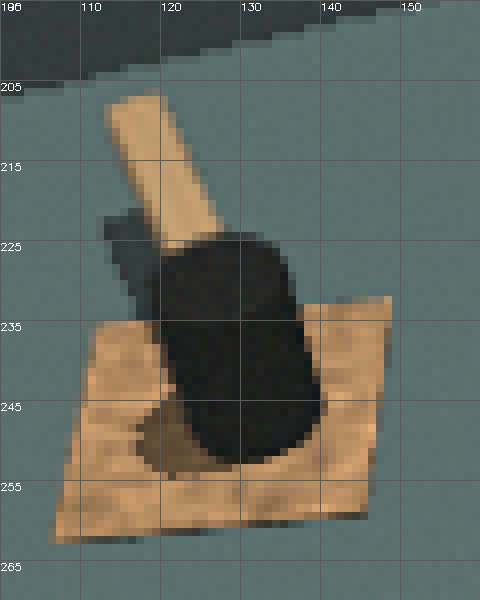

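```bash
python3 - <<'E'
from h import *
s=snap('top');s2=snap('scene')
T={'+x+y':(257.3,170.6),'+x-y':(357.3,184.0),'-x+y':(243.6,261.6),'-x-y':(347.5,275.6)}
S={'+x+y':(313.7,254.0),'+x-y':(213.6,267.0),'-x+y':(295.2,197.6),'-x-y':(207.9,206.6)}
C={}
for k in T:
    p,e=tri(s,T[k],s2,S[k]);C[k]=p;print(k,p.round(4),round(e,4),onplane(s,*T[k],.036)[:2].round(4),onplane(s2,*S[k],.036)[:2].round(4))
# pin head centre: top & scene
print('pin',tri(s,(368.9,231),s2,(194.8,231.3)))
for z in(.056,): print(onplane(s,368.9,231,z),onplane(s2,194.8,231.3,z))
# tab floor corners
tb=[(314.2,213.2),(334.3,216.0),(332,237),(312,234.8)]
print('tab',np.mean([onplane(s,*p,.040) for p in tb],0))
ts=[(228.3,225),(246.0,223.5),(248.2,238.2),(229.7,240.0)]
print('tab sc',np.mean([onplane(s2,*p,.040) for p in ts],0))
# pad corners
pt=[(419,231.5),(457.8,238.5),(454,277.5),(414.6,270.3)];ps=[(111.6,235.5),(148.6,231.8),(145.6,259),(106.5,262.5)]
A=[onplane(s,*p,.004) for p in pt];B=[onplane(s2,*p,.004) for p in ps]
print('pad',np.mean(A,0),np.mean(B,0));print(np.round(A,4),np.round(B,4))
# head top circle centre
print('head',tri(s,(440.2,248.7),s2,(128.2,229.5)))
# handle end top
print('hend',[onplane(s,*p,.052).round(4) for p in((446.8,301.5),(455.6,300.6),(437.5,259.5),(446,258.5))])
E
```

```text
+x+y [0.6944 0.1161 0.039 ] 0.0043 [0.6962 0.1182] [0.6914 0.1152]
+x-y [ 0.655  -0.1326  0.0397] 0.0017 [ 0.6562 -0.1324] [ 0.6514 -0.133 ]
-x+y [0.4667 0.154  0.0371] 0.0012 [0.4667 0.1535] [0.4656 0.1551]
-x-y [ 0.4275 -0.0963  0.0394] 0.0001 [ 0.4278 -0.0968] [ 0.4234 -0.0957]
pin (array([ 0.53245573, -0.15212785,  0.0545241 ]), np.float64(0.0018864209787183514))
[ 0.5323807  -0.15091611  0.056     ] [ 0.53369009 -0.15317428  0.056     ]
tab [ 0.55189024 -0.04227197  0.04      ]
tab sc [ 0.55434722 -0.04360641  0.04      ]
pad [ 0.47913847 -0.32618604  0.004     ] [ 0.47940088 -0.32741541  0.004     ]
[[ 0.5378 -0.2873  0.004 ]
 [ 0.518  -0.3838  0.004 ]
 [ 0.4205 -0.365   0.004 ]
 [ 0.4403 -0.2686  0.004 ]] [[ 0.4207 -0.367   0.004 ]
 [ 0.4385 -0.2691  0.004 ]
 [ 0.5392 -0.2886  0.004 ]
 [ 0.5193 -0.385   0.004 ]]
head (array([ 0.48436613, -0.31504481,  0.0677612 ]), np.float64(0.0013416667747766066))
hend [array([ 0.3611, -0.3255,  0.052 ]), array([ 0.3627, -0.3464,  0.052 ]), array([ 0.4605, -0.3122,  0.052 ]), array([ 0.4625, -0.3329,  0.052 ])]
```

```bash
cat >> h.py <<'E'
O=np.array([.559,.0055]);YAW=-.157
def cw(x,y):  # cassette mm -> world m
    c,s_=np.cos(YAW),np.sin(YAW);return O+np.array([c*x-s_*y,s_*x+c*y])/1000
def jaw(st=None):
    st=st or manip.sense();y=R.from_quat(st['tool_rot']).as_matrix()[:,1];return np.arctan2(y[1],y[0])
def delta(x,y,z,jawyaw,st=None):
    st=st or manip.sense();p=st['tcp_pos'];d=(jawyaw-jaw(st)+np.pi/2)%np.pi-np.pi/2
    print('from',p.round(4),'jaw',round(jaw(st),3),'q6',st['q'][5].round(2),'-> d mm',((np.array([x,y,z])-p)*1000).round(1),'turn',round(d,3),'(or %+.3f)'%(d-np.sign(d)*np.pi),'F',st['force'].round(1),'t',round(st['t'],1))
E
python3 - <<'E'
from h import *
st=manip.sense();print(R.from_quat(st['tool_rot']).as_matrix().round(3))
delta(.5535,-.0435,.14,YAW)
E
```

```text
[[ 0.     0.257 -0.966]
 [ 0.    -0.966 -0.257]
 [-1.    -0.    -0.   ]]
from [ 0.1606 -0.604   0.2563] jaw -1.311 q6 -0.18 -> d mm [ 392.9  560.5 -116.3] turn 1.154 (or -1.988) F [ 0.7 -0.1  0.6] t 0.5
```

```bash
python3 -m crank '[0,39,56,0,0.115, 0,78,112,0,0.23, 0,117,168,0,0.345, 0,156,224,0,0.46, 0,195,280,0,0.575, 0,234,336,0,0.69, 0,273,392,-20,0.805, 0,312,448,-40,0.92, 0,351,504,-80,1.035, 0,392,560,-116,1.154]' 30
python3 -m crank '[0,0,0,0,0, 0,0,0,0,0, 0,0,0,0,0]'
python3 - <<'E'
from h import *
delta(.5535,-.0435,.075,YAW)
s=snap('top','top1.png');s2=snap('scene','scene1.png')
im=cv2.cvtColor(s2['img'],cv2.COLOR_RGB2BGR);cv2.imwrite('pics/sc1.png',cv2.resize(im[150:290,170:330],None,fx=4.5,fy=4.2,interpolation=cv2.INTER_CUBIC))
E
```

```text
t: 1.75
tcp_pos: [0.5114, -0.1023, 0.1759]
tool_rot: [0.537, 0.46, -0.536, 0.461]
force: [0.3, -1.5, 0.2]
finger_gap: -0.002
t: 2.12
tcp_pos: [0.5097, -0.1052, 0.1768]
tool_rot: [0.538, 0.458, -0.538, 0.459]
force: [0.1, 0.6, 0.1]
finger_gap: -0.0
from [ 0.5097 -0.1052  0.1768] jaw -0.159 q6 -0.26 -> d mm [  43.8   61.7 -101.8] turn 0.002 (or -3.139) F [0.1 0.6 0.1] t 2.1
```

View pics/sc1.png

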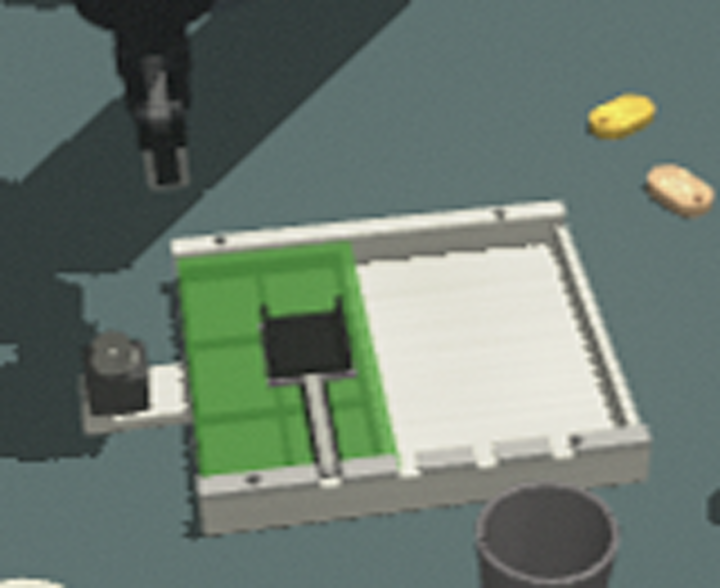

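View pics/top1.png

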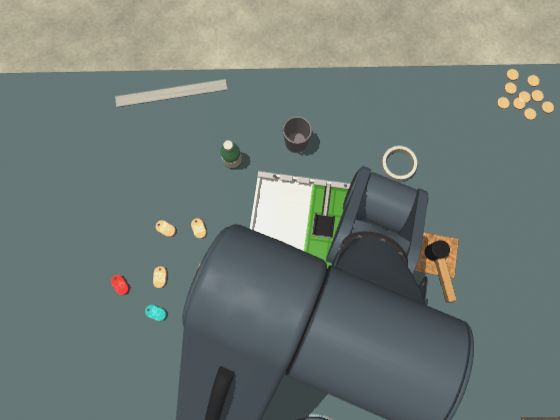

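```bash
python3 -m crank '[0,22,31,-20,0, 0,44,62,-50,0, 0,44,62,-87,0, 0,44,62,-87,0]'
python3 - <<'E'
from h import *
delta(.5535,-.0435,.065,YAW)
s2=snap('scene')
im=cv2.cvtColor(s2['img'],cv2.COLOR_RGB2BGR);cv2.imwrite('pics/sc2.png',cv2.resize(im[170:280,190:290],None,fx=5,fy=5,interpolation=cv2.INTER_CUBIC))
E
```

```text
t: 2.72
tcp_pos: [0.552, -0.0419, 0.0872]
tool_rot: [-0.537, -0.461, 0.539, -0.457]
force: [-1.3, -0.3, 0.8]
finger_gap: -0.001
from [ 0.552  -0.0419  0.0872] jaw -0.158 q6 -0.12 -> d mm [  1.5  -1.6 -22.2] turn 0.001 (or -3.140) F [-1.3 -0.3  0.8] t 2.7
```

View pics/sc2.png

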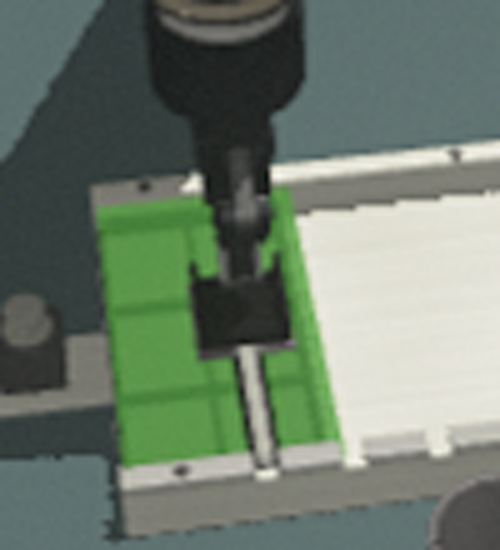

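```bash
python3 -m crank '[0,1,-1,-12,0, 0,1,-1,-20,0, 0,1,-1,-20,0, 0,1,-1,-20,0]'
python3 -m crank '[0,0,0,-2,0, 0,0,0,-4,0, 0,0,0,-4,0, 0,0,0,-4,0]'
python3 - <<'E'
from h import *
delta(.5535,-.0435,.065,YAW)
s2=snap('scene')
im=cv2.cvtColor(s2['img'],cv2.COLOR_RGB2BGR);cv2.imwrite('pics/sc3.png',cv2.resize(im[170:280,190:290],None,fx=5,fy=5,interpolation=cv2.INTER_CUBIC))
E
```

```text
t: 3.28
tcp_pos: [0.555, -0.0429, 0.0693]
tool_rot: [0.538, 0.459, -0.538, 0.459]
force: [-0.8, -0.6, 0.6]
finger_gap: -0.002
t: 3.78
tcp_pos: [0.555, -0.0427, 0.0651]
tool_rot: [0.538, 0.459, -0.538, 0.459]
force: [-0.4, 0.3, 2.0]
finger_gap: -0.001
from [ 0.555  -0.0427  0.0651] jaw -0.157 q6 -0.12 -> d mm [-1.5 -0.8 -0.1] turn -0.0 (or +3.142) F [-0.4  0.3  2. ] t 3.8
```

View pics/sc3.png

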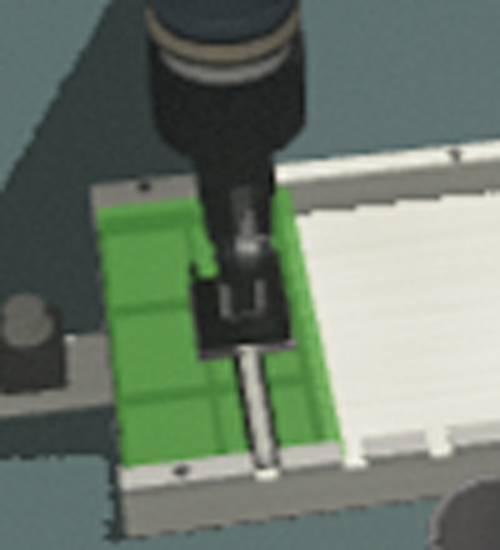

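```bash
python3 -m crank '[0,0,0,-2,0, 0,0,0,-4,0, 0,0,0,-6,0, 0,0,0,-7,0, 0,0,0,-7,0]'
python3 -m crank '[0,0,0,-0.5,0, 0,0,0,-0.5,0]'
```

```text
t: 4.45
tcp_pos: [0.5551, -0.0427, 0.059]
tool_rot: [0.538, 0.459, -0.537, 0.459]
force: [-1.6, -0.2, 10.0]
finger_gap: -0.001
t: 4.7
tcp_pos: [0.5551, -0.0427, 0.0589]
tool_rot: [0.538, 0.459, -0.537, 0.46]
force: [-2.3, 0.6, 14.2]
finger_gap: 0.0
```

```bash
python3 -m crank '[0,0.8,5,0,0, 0,1.6,10,0,0, 0,2.3,15,0,0, 0,3.1,20,0,0, 0,3.9,25,0,0, 0,4.7,30,0,0, 0,5.5,35,0,0]'
```

```text
t: 5.58
tcp_pos: [0.5606, -0.0081, 0.0589]
tool_rot: [0.538, 0.459, -0.538, 0.46]
force: [-2.3, -1.1, 14.2]
finger_gap: 0.002
```

```bash
python3 -m crank '[0,1.6,10,0,0, 0,3.2,20,0,0, 0,4.7,30,0,0, 0,6.3,40,0,0, 0,7.9,50,0,0, 0,9.5,60,0,0, 0,11,70,0,0, 0,12.6,80,0,0, 0,13.8,88,0,0, 0,13.8,88,0,0]'
python3 - <<'E'
from h import *
delta(.5535,-.0435,.065,YAW)
s2=snap('scene')
im=cv2.cvtColor(s2['img'],cv2.COLOR_RGB2BGR);cv2.imwrite('pics/sc4.png',cv2.resize(im[170:280,180:330],None,fx=5,fy=5,interpolation=cv2.INTER_CUBIC))
E
```

```text
t: 6.82
tcp_pos: [0.5748, 0.081, 0.059]
tool_rot: [0.538, 0.459, -0.537, 0.46]
force: [-1.6, 1.4, 11.9]
finger_gap: -0.0
from [0.5748 0.081  0.059 ] jaw -0.157 q6 0.1 -> d mm [ -21.3 -124.5    6. ] turn -0.0 (or +3.141) F [-1.6  1.4 11.9] t 6.8
```

View pics/sc4.png

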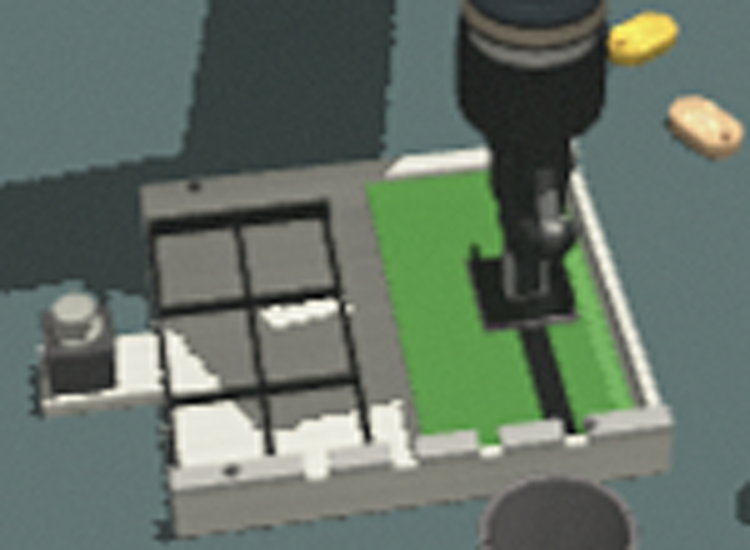

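```bash
python3 -m crank '[0,0.8,5,0,0, 0,1.2,8,0,0, 0,1.2,8,0,0]'
python3 -m crank '[0,0.5,3,0,0, 0,0.9,6,0,0, 0,0.9,6,0,0]'
```

```text
t: 7.25
tcp_pos: [0.5758, 0.0869, 0.059]
tool_rot: [-0.537, -0.459, 0.538, -0.461]
force: [-1.8, -4.8, 12.3]
finger_gap: 0.0
t: 7.62
tcp_pos: [0.5772, 0.0924, 0.0589]
tool_rot: [-0.537, -0.458, 0.537, -0.461]
force: [-1.2, -5.8, 10.6]
finger_gap: 0.003
```

```bash
python3 -m crank '[0,0.3,2,0,0, 0,0.6,4,0,0, 0,0.6,4,0,0]'
python3 - <<'E'
from h import *
s2=snap('scene')
im=cv2.cvtColor(s2['img'],cv2.COLOR_RGB2BGR);cv2.imwrite('pics/sc5.png',cv2.resize(im[170:280,180:330],None,fx=5,fy=5,interpolation=cv2.INTER_CUBIC))
E
```

```text
t: 8.0
tcp_pos: [0.5776, 0.0948, 0.0589]
tool_rot: [-0.536, -0.458, 0.538, -0.462]
force: [-1.6, -11.5, 11.6]
finger_gap: 0.002
```

View pics/sc5.png

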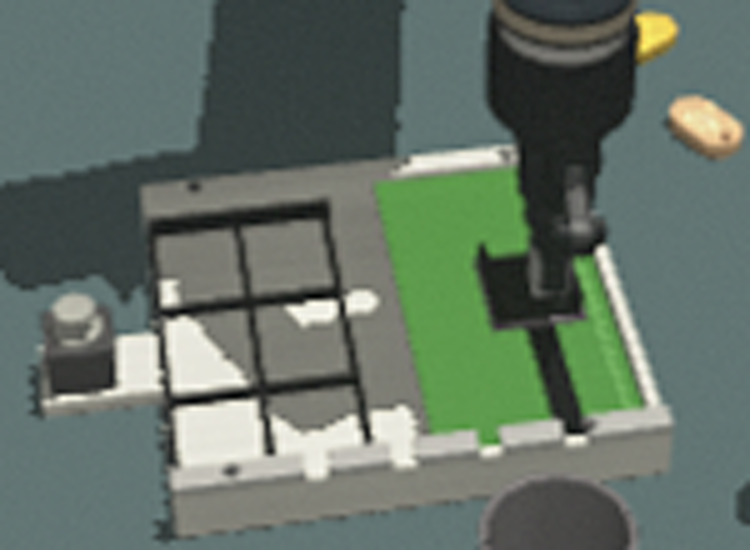

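```bash
python3 -m crank '[0,0,-1,5,0, 0,0,-1,15,0, 0,0,0,40,0, 0,0,0,80,0, 0.6,-50,0,110,0, 0.6,-110,0,110,0, 0.6,-170,0,110,0, 0.6,-170,0,110,0]'
python3 - <<'E'
from h import *
s2=snap('scene');s=snap('top','top6.png')
im=cv2.cvtColor(s2['img'],cv2.COLOR_RGB2BGR);cv2.imwrite('pics/sc6.png',cv2.resize(im[170:280,180:330],None,fx=5,fy=5,interpolation=cv2.INTER_CUBIC))
E
```

```text
t: 9.05
tcp_pos: [0.3983, 0.0988, 0.1666]
tool_rot: [-0.534, -0.462, 0.541, -0.457]
force: [1.0, -0.6, 0.6]
finger_gap: 0.601
```

View pics/sc6.png

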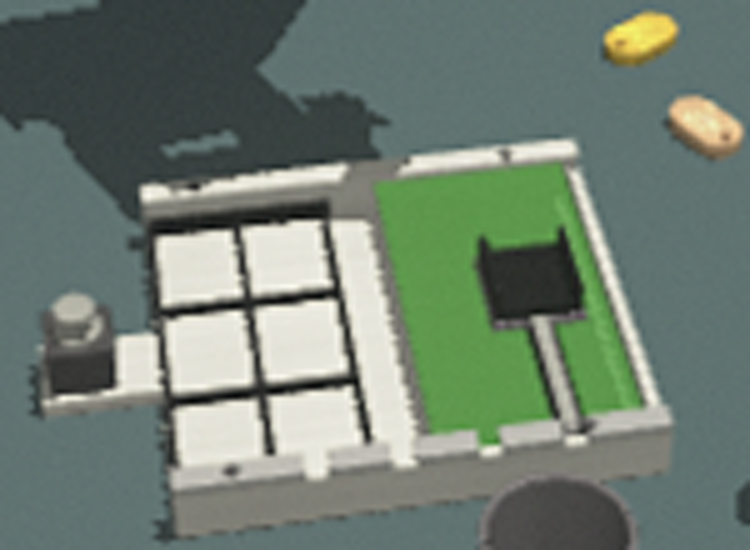

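View pics/top6.png

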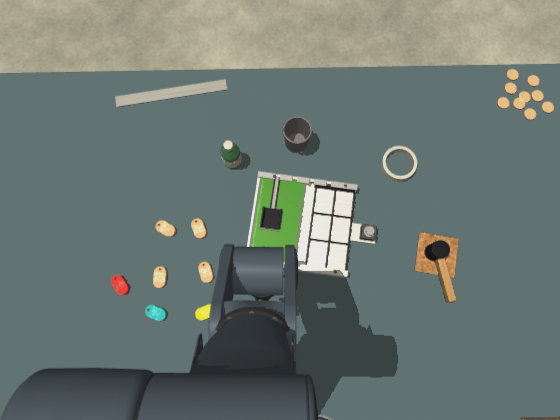

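```bash
cat >> h.py <<'E'
def tags(S):
    hsv=cv2.cvtColor(S['img'],cv2.COLOR_RGB2HSV);m=cv2.inRange(hsv,(5,50,110),(24,255,255))
    out=[]
    for c in cv2.findContours(m,0,cv2.CHAIN_APPROX_NONE)[0]:
        a=cv2.contourArea(c)
        if a<80 or a>500: continue
        M=cv2.moments(c);uv=(M['m10']/M['m00'],M['m01']/M['m00'])
        w=np.array([onplane(S,*p,.010)[:2] for p in c[:,0]]);
        (cx,cy),(w1,h1),ang=cv2.minAreaRect((w*1000).astype(np.float32))
        d=np.cov(w.T);ev,V=np.linalg.eigh(d);ax=V[:,1]
        out.append((uv,np.array([cx,cy])/1000,np.arctan2(ax[1],ax[0]),(w1,h1)))
    return out
E
python3 - <<'E'
from h import *
s=snap('top');s2=snap('scene')
A=[t for t in tags(s) if t[0][0]<300];B=[t for t in tags(s2) if t[0][0]>300]
for uv,w,a,wh in A: 
    j=min(B,key=lambda b:np.hypot(*(b[1]-w))) if B else None
    print('top px',np.round(uv,1),w.round(4),'ang',round(a,3),np.round(wh), 'scene px',np.round(j[0],1),j[1].round(4),'ang',round(j[2],3),'tri',[np.round(q,4) for q in tri(s,uv,s2,j[0])])
for S,roi in((s,(300,358,185,272)),(s2,(205,265,208,265))):
    h=cv2.cvtColor(S['img'],cv2.COLOR_RGB2HSV);m=cv2.inRange(h,(0,0,100),(180,60,255));k=np.zeros_like(m);k[roi[2]:roi[3],roi[0]:roi[1]]=1;m*=k
    m=cv2.erode(m,np.ones((3,3)))
    n,l,st,c=cv2.connectedComponentsWithStats(m)
    for i in range(1,n):
        if st[i,4]>20:
            r=cv2.minAreaRect(np.argwhere(l==i)[:,::-1].astype(np.float32));p=onplane(S,*r[0],.010)
            q=p[:2]-O;print('comp',np.round(r[0],1),st[i,4],p.round(4),'cas',np.round([1000*(q[0]*np.cos(YAW)+q[1]*np.sin(YAW)),1000*(-q[0]*np.sin(YAW)+q[1]*np.cos(YAW))],1))
E
```

```text
top px [159.2 276.6] [0.4372 0.3626] ang 3.106 [32. 51.] scene px [352.  185.7] [0.439  0.3616] ang 2.921 tri [array([0.4368, 0.3627, 0.0089]), np.float64(0.0012)]
top px [205.2 271.9] [0.4466 0.2502] ang -2.843 [53. 31.] scene px [321.  194.7] [0.4482 0.2481] ang -3.129 tri [array([0.4463, 0.2501, 0.008 ]), np.float64(0.001)]
top px [165. 228.] [0.5583 0.3527] ang 0.996 [53. 31.] scene px [367.6 210.4] [0.5596 0.3487] ang 1.144 tri [array([0.5581, 0.3519, 0.0075]), np.float64(0.0027)]
top px [198.2 227.7] [0.557  0.2693] ang -2.831 [54. 31.] scene px [342.6 216. ] [0.5584 0.2666] ang -3.12 tri [array([0.5574, 0.2688, 0.0084]), np.float64(0.0015)]
comp [323.5 228. ] 1555 [ 0.5504 -0.0457  0.01  ] cas [ -0.4 -51.9]
comp [346.5 187. ] 33 [ 0.6561 -0.1087  0.01  ] cas [113.8 -97.6]
comp [323.9 200.6] 367 [ 0.6213 -0.0494  0.01  ] cas [ 70.1 -44.5]
comp [343.2 203.3] 358 [ 0.6133 -0.0984  0.01  ] cas [ 69.9 -94.1]
comp [352.5 237.5] 305 [ 0.5248 -0.1175  0.01  ] cas [ -14.5 -126.8]
comp [320.6 226.8] 380 [ 0.5538 -0.0385  0.01  ] cas [  1.7 -44.3]
comp [340.3 229.3] 372 [ 0.5462 -0.0877  0.01  ] cas [  1.9 -94.1]
comp [222. 210.] 47 [ 0.4208 -0.0558  0.01  ] cas [-126.9  -82.1]
comp [239.5 236. ] 938 [ 0.5418 -0.0374  0.01  ] cas [-10.3 -45.1]
comp [236.7 221.1] 173 [ 0.4813 -0.0282  0.01  ] cas [-71.5 -45.4]
comp [219.3 223.1] 177 [ 0.4736 -0.0768  0.01  ] cas [-71.5 -94.6]
comp [208.5 242. ] 149 [ 0.5371 -0.1221  0.01  ] cas [  -1.7 -129.5]
comp [239.7 237.8] 208 [ 0.5489 -0.0388  0.01  ] cas [ -3.  -45.3]
comp [221.3 240.1] 205 [ 0.5411 -0.088   0.01  ] cas [ -3.  -95.1]
```

```bash
sed -i 's/^O=.*/O=np.array([.5587,.0032]);YAW=-.157/' h.py; python3 -m crank '[0.6,4,14,0,0.18, 0.6,8,28,0,0.36, 0.6,12,42,0,0.54, 0.6,16,56,0,0.72, 0.6,20,70,0,0.9, 0.6,24,84,-10,1.08, 0.6,30,100,-20,1.26, 0.6,36,120,-40,1.44, 0.6,42,140,-60,1.62, 0.6,48,151,-80,1.8]' 30
python3 -m crank '[0.6,0,0,0,0.18,0.6,0,0,0,0.226, 0.6,0,0,0,0.226]'
python3 - <<'E'
from h import *
delta(.4465,.2500,.026,1.870)
for S in(snap('top'),snap('scene')): print([(np.round(t[0]),t[1].round(4),round(t[2],2)) for t in tags(S)  if t[1][1]>.1])
E
```

```text
t: 10.5
tcp_pos: [0.4572, 0.2507, 0.0865]
tool_rot: [-0.028, 0.706, 0.028, 0.707]
force: [1.2, -0.4, 0.2]
finger_gap: 0.604
t: 10.88
tcp_pos: [0.4565, 0.2497, 0.087]
tool_rot: [-0.105, 0.699, 0.105, 0.7]
force: [-0.3, -0.4, -0.5]
finger_gap: 0.597
from [0.4565 0.2497 0.087 ] jaw 1.868 q6 -1.58 -> d mm [-10.    0.3 -61. ] turn 0.002 (or -3.140) F [-0.3 -0.4 -0.5] t 10.9
[(array([162., 225.]), array([0.5693, 0.3582]), np.float64(1.62))]
[(array([343., 216.]), array([0.5582, 0.2679]), np.float64(-3.08)), (array([368., 210.]), array([0.5596, 0.3487]), np.float64(1.15)), (array([321., 195.]), array([0.4486, 0.2468]), np.float64(-3.13)), (array([352., 186.]), array([0.439 , 0.3616]), np.float64(2.92)), (array([261.,  87.]), array([-0.3786,  0.3313]), np.float64(2.97)), (array([220.,  30.]), array([-1.2629,  0.3699]), np.float64(-2.88)), (array([359.,  17.]), array([-1.2383,  1.3142]), np.float64(1.69))]
```

```bash
python3 -m crank '[0.6,-10,0,-20,0, 0.6,-10,0,-45,0, 0.6,-10,0,-61,0, 0.6,-10,0,-61,0]'
python3 - <<'E'
from h import *
delta(.4465,.2500,.026,1.870)
s=snap('scene');im=cv2.cvtColor(s['img'],cv2.COLOR_RGB2BGR);cv2.imwrite('pics/g1.png',cv2.resize(im[150:230,280:380],None,fx=6,fy=6,interpolation=cv2.INTER_CUBIC))
E
```

```text
t: 11.48
tcp_pos: [0.4446, 0.2491, 0.0255]
tool_rot: [-0.105, 0.7, 0.105, 0.699]
force: [-0.2, -0.4, -0.0]
finger_gap: 0.603
from [0.4446 0.2491 0.0255] jaw 1.869 q6 -1.58 -> d mm [1.9 0.9 0.5] turn 0.001 (or -3.140) F [-0.2 -0.4 -0. ] t 11.5
```

View pics/g1.png

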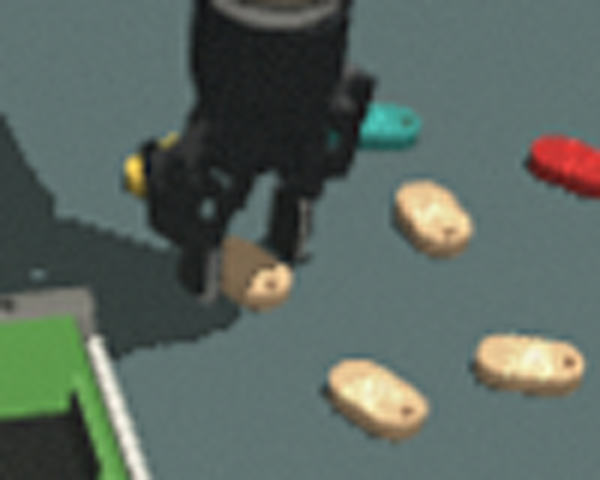

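```bash
python3 -m crank '[0.2,0,0,0,0, 0,0,0,0,0, 0,0,0,0,0, 0,0,0,0,0]' 30
python3 -m crank '[0,0,0,30,0, 0,0,0,70,0, 0,0,0,70,0]'
python3 - <<'E'
from h import *
x,y=cw(-68,-42);delta(x,y,.0425,YAW+np.pi/2)
s=snap('scene');im=cv2.cvtColor(s['img'],cv2.COLOR_RGB2BGR);cv2.imwrite('pics/g2.png',cv2.resize(im[130:210,280:380],None,fx=7,fy=7,interpolation=cv2.INTER_CUBIC))
E
```

```text
t: 12.02
tcp_pos: [0.4455, 0.2495, 0.0273]
tool_rot: [-0.105, 0.699, 0.105, 0.7]
force: [-0.4, -0.5, 7.1]
finger_gap: 0.338
t: 12.4
tcp_pos: [0.4464, 0.2499, 0.0989]
tool_rot: [-0.105, 0.697, 0.105, 0.701]
force: [-0.4, 0.2, -0.2]
finger_gap: 0.34
from [0.4464 0.2499 0.0989] jaw 1.869 q6 -1.58 -> d mm [  38.5 -277.5  -56.4] turn -0.455 (or +2.686) F [-0.4  0.2 -0.2] t 12.4
```

View pics/g2.png

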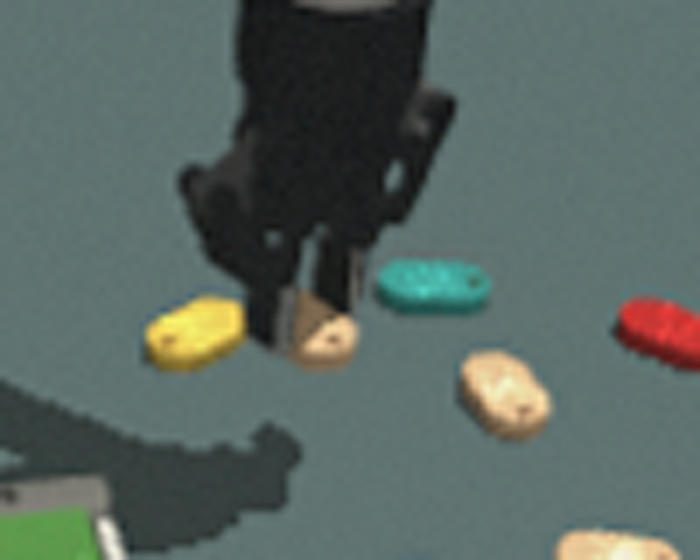

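```bash
python3 -m crank '[0,0,0,-40,0, 0,0,0,-65,0, 0,0,0,-69,0, 0,0,0,-69,0]'
python3 -m crank '[0.5,0,0,0,0, 0.5,0,0,4,0, 0.5,0,0,4,0]'
python3 -m crank '[0,0,0,0,0, 0,0,0,0,0, 0,0,0,0,0]'
python3 -m crank '[0,0,0,30,0, 0,0,0,70,0, 0,0,0,70,0, 0,0,0,70,0]'
python3 - <<'E'
from h import *
x,y=cw(-68,-42);delta(x,y,.0425,YAW+np.pi/2)
s=snap('scene');im=cv2.cvtColor(s['img'],cv2.COLOR_RGB2BGR);cv2.imwrite('pics/g3.png',cv2.resize(im[130:210,280:380],None,fx=7,fy=7,interpolation=cv2.INTER_CUBIC))
E
```

```text
t: 12.95
tcp_pos: [0.4434, 0.2488, 0.0267]
tool_rot: [-0.105, 0.701, 0.105, 0.698]
force: [-0.5, -0.7, 3.3]
finger_gap: 0.341
t: 13.32
tcp_pos: [0.445, 0.2493, 0.0315]
tool_rot: [-0.105, 0.699, 0.105, 0.699]
force: [-0.1, 0.6, 0.3]
finger_gap: 0.499
t: 13.7
tcp_pos: [0.4449, 0.2493, 0.0317]
tool_rot: [-0.105, 0.699, 0.105, 0.699]
force: [-0.2, -1.0, 3.7]
finger_gap: 0.333
t: 14.2
tcp_pos: [0.4445, 0.2492, 0.1011]
tool_rot: [-0.105, 0.699, 0.105, 0.699]
force: [-0.4, -0.3, 0.1]
finger_gap: 0.333
from [0.4445 0.2492 0.1011] jaw 1.869 q6 -1.58 -> d mm [  40.5 -276.8  -58.6] turn -0.455 (or +2.686) F [-0.4 -0.3  0.1] t 14.2
```

View pics/g3.png

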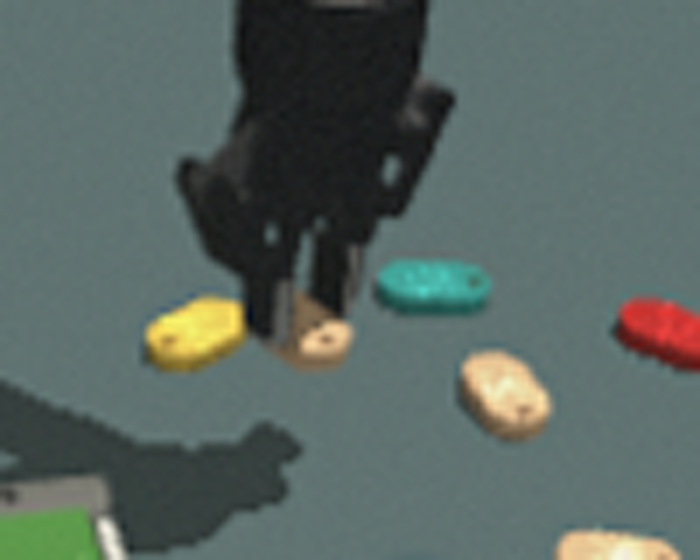

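```bash
python3 -m crank '[0,8,-55,0,-0.1, 0,16,-110,0,-0.2, 0,24,-165,0,-0.3, 0,32,-220,0,-0.4, 0,40,-277,0,-0.455, 0,40,-277,-20,-0.455, 0,40,-277,-20,-0.455, 0,40,-277,-20,-0.455]'
python3 - <<'E'
from h import *
x,y=cw(-68,-42);delta(x,y,.0435,YAW+np.pi/2)
E
```

```text
t: 15.25
tcp_pos: [0.484, -0.027, 0.0809]
tool_rot: [0.055, 0.706, -0.055, 0.704]
force: [0.2, 0.5, -0.1]
finger_gap: 0.335
from [ 0.484  -0.027   0.0809] jaw 1.415 q6 -1.7 -> d mm [  0.9  -0.7 -37.4] turn -0.001 (or +3.140) F [ 0.2  0.5 -0.1] t 15.2
```

```bash
python3 -m crank '[0,1,-0.5,-20,0, 0,1,-0.5,-34,0, 0,1,-0.5,-37,0, 0,1,-0.5,-37,0]'
python3 - <<'E'
from h import *
s=snap('scene');im=cv2.cvtColor(s['img'],cv2.COLOR_RGB2BGR);cv2.imwrite('pics/p1.png',cv2.resize(im[180:270,190:290],None,fx=6,fy=6,interpolation=cv2.INTER_CUBIC))
E
```

```text
t: 15.75
tcp_pos: [0.4858, -0.0279, 0.0445]
tool_rot: [0.055, 0.705, -0.055, 0.705]
force: [0.2, -0.1, -0.1]
finger_gap: 0.334
```

View pics/p1.png

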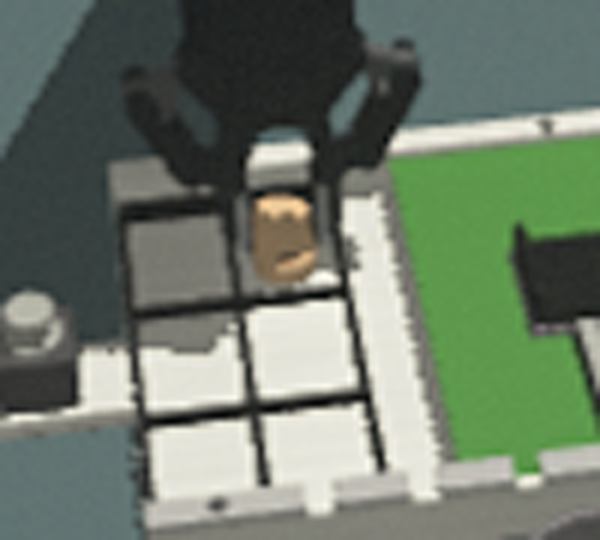

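```bash
python3 -m crank '[0,0,0,-1.5,0, 0,0,0,-1.5,0, 0.45,0,0,-1.5,0, 0.45,0,0,-1.5,0, 0.45,0,0,20,0, 0.45,0,0,60,0, 0.6,0,0,60,0, 0.6,0,0,60,0]'
python3 - <<'E'
from h import *
delta(.5572,.269,.026,.31+np.pi/2)
s=snap('scene');im=cv2.cvtColor(s['img'],cv2.COLOR_RGB2BGR);cv2.imwrite('pics/p2.png',cv2.resize(im[180:270,190:290],None,fx=6,fy=6,interpolation=cv2.INTER_CUBIC))
s=snap('top','t2.png')
for t in tags(s):
    if t[0][0]<300: print(np.round(t[0],1),t[1].round(4),round(t[2],3))
E
```

```text
t: 16.8
tcp_pos: [0.4856, -0.0281, 0.1044]
tool_rot: [0.055, 0.705, -0.055, 0.705]
force: [-0.3, 0.4, -0.8]
finger_gap: 0.597
from [ 0.4856 -0.0281  0.1044] jaw 1.414 q6 -1.7 -> d mm [ 71.6 297.1 -78.4] turn 0.467 (or -2.675) F [-0.3  0.4 -0.8] t 16.8
[162.9 227.3] [0.5612 0.3581] -2.399
```

View pics/p2.png

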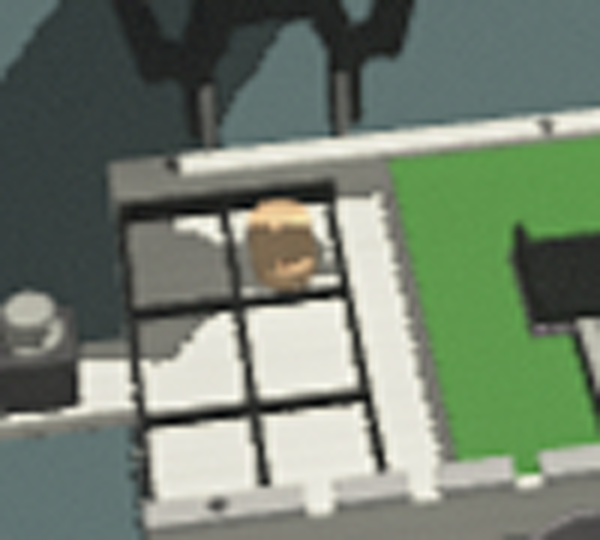

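```bash
python3 -m crank '[0.6,14,59,0,0.1, 0.6,28,118,0,0.2, 0.6,42,177,0,0.3, 0.6,56,236,0,0.4, 0.6,70,296,-20,0.467, 0.6,71,296,-30,0.467, 0.6,71,296,-30,0.467]'
python3 - <<'E'
from h import *
delta(.5572,.2690,.031,.31+np.pi/2)
for t in tags(snap('scene')):
    if t[0][0]>200 and t[0][1]>150: print(np.round(t[0],1),t[1].round(4),round(t[2],3))
E
```

```text
t: 17.77
tcp_pos: [0.5549, 0.2673, 0.0721]
tool_rot: [-0.11, 0.7, 0.109, 0.697]
force: [-0.3, -0.4, -0.0]
finger_gap: 0.598
from [0.5549 0.2673 0.0721] jaw 1.882 q6 -1.61 -> d mm [  2.3   1.7 -41.1] turn -0.001 (or +3.141) F [-0.3 -0.4 -0. ] t 17.8
[236.4 220.2] [ 0.476  -0.0275] 2.968
[342.6 216.1] [0.5589 0.2658] -3.076
[367.6 210.4] [0.5596 0.3487] 1.144
```

```bash
python3 -m crank '[0.6,2,1.5,-20,0, 0.6,2,1.5,-35,0, 0.6,2,1.5,-41,0, 0.6,2,1.5,-41,0]'
python3 -m crank '[0.3,0,0,0,0, 0,0,0,0,0, 0,0,0,0,0, 0,0,0,0,0]'
python3 -m crank '[0,0,0,30,0, 0,0,0,70,0, 0,0,0,70,0, 0,0,0,70,0]'
python3 - <<'E'
from h import *
x,y=cw(68,-42);delta(x,y,.08,YAW+np.pi/2)
s=snap('scene');im=cv2.cvtColor(s['img'],cv2.COLOR_RGB2BGR);cv2.imwrite('pics/g4.png',cv2.resize(im[120:240,280:400],None,fx=5,fy=5,interpolation=cv2.INTER_CUBIC))
E
```

```text
t: 18.32
tcp_pos: [0.5584, 0.2688, 0.0327]
tool_rot: [-0.109, 0.699, 0.109, 0.698]
force: [0.3, 0.3, -0.3]
finger_gap: 0.599
t: 18.82
tcp_pos: [0.5602, 0.2697, 0.0351]
tool_rot: [-0.109, 0.697, 0.109, 0.7]
force: [-0.4, -0.2, 6.2]
finger_gap: 0.0
t: 19.32
tcp_pos: [0.5584, 0.2692, 0.1034]
tool_rot: [-0.109, 0.699, 0.109, 0.698]
force: [-0.0, 0.9, -0.5]
finger_gap: 0.008
from [0.5584 0.2692 0.1034] jaw 1.881 q6 -1.61 -> d mm [  60.9 -318.2  -23.4] turn -0.467 (or +2.674) F [-0.   0.9 -0.5] t 19.3
```

View pics/g4.png

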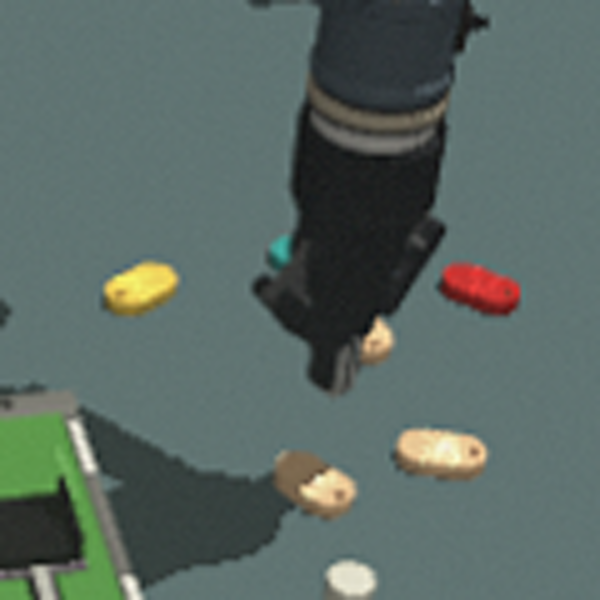

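```bash
python3 -m crank '[0.6,0,0,-20,0, 0.6,0,0,-20,0, 0.6,0,0,-55,0, 0.6,0,0,-75,0, 0.6,0,0,-75,0,0.6,0,0,-75,0]'
python3 - <<'E'
from h import *
delta(.5572,.2690,.028,.31+np.pi/2)
s=snap('scene');im=cv2.cvtColor(s['img'],cv2.COLOR_RGB2BGR);cv2.imwrite('pics/g5.png',cv2.resize(im[170:240,300:390],None,fx=7,fy=7,interpolation=cv2.INTER_CUBIC))
E
```

```text
t: 20.12
tcp_pos: [0.5593, 0.2694, 0.029]
tool_rot: [-0.109, 0.698, 0.109, 0.699]
force: [-0.3, 0.5, 0.1]
finger_gap: 0.601
from [0.5593 0.2694 0.029 ] jaw 1.881 q6 -1.61 -> d mm [-2.1 -0.4 -1. ] turn -0.0 (or +3.141) F [-0.3  0.5  0.1] t 20.1
```

View pics/g5.png

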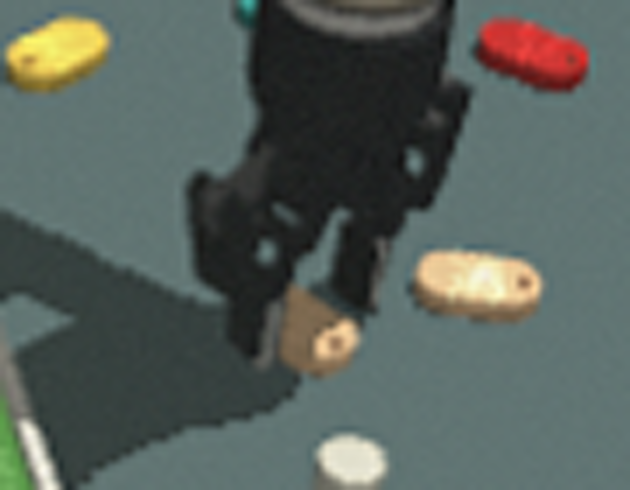

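```bash
python3 -m crank '[0.5,-1,0,-1,0, 0.3,-1,0,-1,0, 0,-1,0,-1,0, 0,-1,0,-1,0, 0,-1,0,-1,0]'
python3 -m crank '[0,0,0,30,0, 0,0,0,70,0, 0,0,0,70,0, 0,0,0,70,0]'
python3 - <<'E'
from h import *
x,y=cw(68,-42);delta(x,y,.08,YAW+np.pi/2)
s=snap('scene');im=cv2.cvtColor(s['img'],cv2.COLOR_RGB2BGR);cv2.imwrite('pics/g6.png',cv2.resize(im[140:230,300:400],None,fx=6,fy=6,interpolation=cv2.INTER_CUBIC))
E
```

```text
t: 20.8
tcp_pos: [0.5582, 0.2694, 0.0284]
tool_rot: [-0.109, 0.698, 0.109, 0.699]
force: [-1.5, 0.5, 5.3]
finger_gap: 0.338
t: 21.3
tcp_pos: [0.5573, 0.2691, 0.097]
tool_rot: [-0.109, 0.699, 0.109, 0.698]
force: [0.1, -0.0, -0.7]
finger_gap: 0.333
from [0.5573 0.2691 0.097 ] jaw 1.881 q6 -1.61 -> d mm [  62. -318.  -17.] turn -0.467 (or +2.675) F [ 0.1 -0.  -0.7] t 21.3
```

View pics/g6.png

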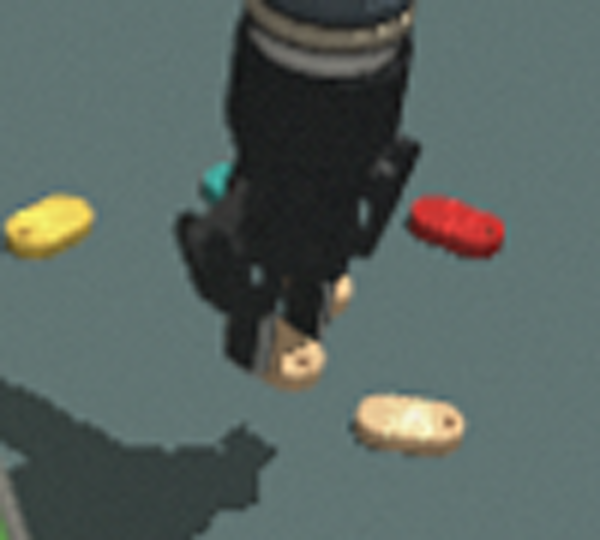

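```bash
python3 -m crank '[0,10,-53,0,-0.1, 0,20,-106,0,-0.2, 0,30,-159,0,-0.3, 0,40,-212,0,-0.4, 0,50,-265,0,-0.467, 0,61,-318,0,-0.467, 0,61,-318,-10,-0.467, 0,61,-318,-20,-0.467, 0,61,-318,-20,-0.467]'
python3 - <<'E'
from h import *
x,y=cw(68,-42);delta(x,y,.042,YAW+np.pi/2)
E
```

```text
t: 22.48
tcp_pos: [0.6169, -0.0468, 0.0754]
tool_rot: [0.055, 0.707, -0.054, 0.703]
force: [0.5, 0.4, 1.5]
finger_gap: 0.339
from [ 0.6169 -0.0468  0.0754] jaw 1.416 q6 -1.67 -> d mm [  2.4  -2.2 -33.4] turn -0.002 (or +3.140) F [0.5 0.4 1.5] t 22.5
```

```bash
python3 -m crank '[0,2,-2,-18,0, 0,2,-2,-30,0, 0,2,-2,-33,0, 0,2,-2,-33,0]'
python3 - <<'E'
from h import *
x,y=cw(68,-42);delta(x,y,.042,YAW+np.pi/2)
s=snap('scene');im=cv2.cvtColor(s['img'],cv2.COLOR_RGB2BGR);cv2.imwrite('pics/p3.png',cv2.resize(im[190:280,190:290],None,fx=6,fy=6,interpolation=cv2.INTER_CUBIC))
E
```

```text
t: 22.98
tcp_pos: [0.6207, -0.0505, 0.0441]
tool_rot: [0.055, 0.705, -0.055, 0.705]
force: [0.3, -0.3, -0.8]
finger_gap: 0.337
from [ 0.6207 -0.0505  0.0441] jaw 1.414 q6 -1.67 -> d mm [-1.4  1.6 -2.1] turn -0.0 (or +3.141) F [ 0.3 -0.3 -0.8] t 23.0
```

View pics/p3.png

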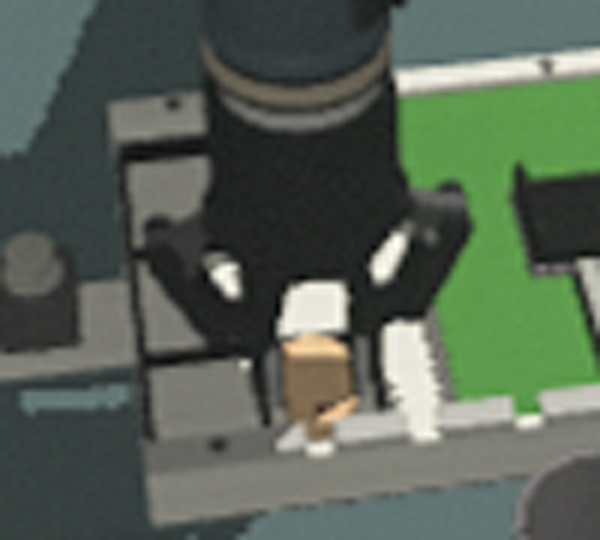

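```bash
python3 -m crank '[0,0,1,-1.5,0, 0,0,1,-1.5,0, 0.45,0,1,-1.5,0, 0.45,0,1,-1.5,0, 0.45,0,1,20,0, 0.45,0,1,60,0, 0.45,0,1,90,0, 0.6,-60,1,90,0, 0.6,-120,1,90,0, 0.6,-160,0,90,0]'
python3 - <<'E'
from h import *
s=snap('scene');im=cv2.cvtColor(s['img'],cv2.COLOR_RGB2BGR);cv2.imwrite('pics/p4.png',cv2.resize(im[190:280,190:290],None,fx=6,fy=6,interpolation=cv2.INTER_CUBIC))
s2=s;s=snap('top','t4.png')
for t in tags(s)+tags(s2):
    if t[1][1]>-.2 and t[1][0]>.3: print(np.round(t[0],1),t[1].round(4),round(t[2],3),np.round(t[3]))
delta(.437,.3625,.08,-.03+np.pi/2)
E
```

```text
t: 24.28
tcp_pos: [0.4577, -0.0501, 0.1348]
tool_rot: [0.055, 0.706, -0.055, 0.704]
force: [0.6, -0.2, 0.8]
finger_gap: 0.601
[159.3 276.6] [0.4372 0.3626] -3.141 [32. 51.]
[165.1 228.3] [0.5583 0.3527] 0.943 [53. 31.]
[324. 200.] [ 0.6217 -0.0497] 2.971 [31. 50.]
[242.5 254.3] [ 0.612  -0.0481] 2.95 [31. 57.]
[236.4 220.3] [ 0.4761 -0.0275] 2.937 [31. 60.]
[367.6 210.4] [0.5596 0.3487] 1.139 [50. 41.]
[352.  185.7] [0.439  0.3616] 2.921 [62. 33.]
from [ 0.4548 -0.0492  0.1344] jaw 1.413 q6 -1.77 -> d mm [-17.8 411.7 -54.4] turn 0.128 (or -3.014) F [0.3 0.9 0. ] t 24.4
```

View pics/p4.png

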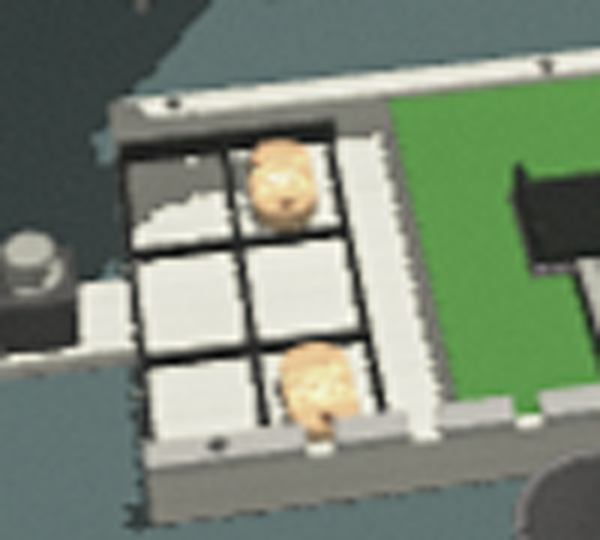

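View pics/t4.png

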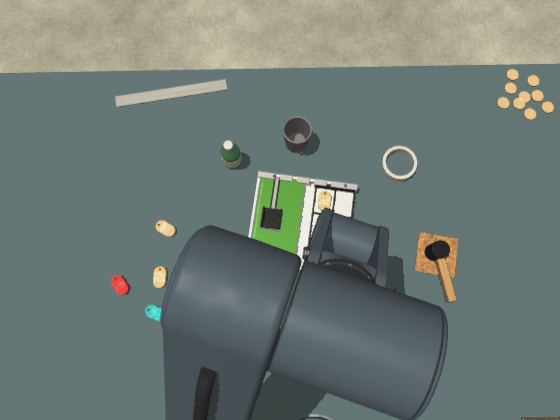

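```bash
python3 -m crank '[0.6,-2,59,0,0, 0.6,-4,118,0,0, 0.6,-7,177,0,0.03, 0.6,-9,236,0,0.06, 0.6,-12,295,-10,0.09, 0.6,-15,354,-30,0.135, 0.6,-18,411,-54,0.135, 0.6,-18,411,-65,0.135, 0.6,-18,411,-65,0.135]'
python3 - <<'E'
from h import *
delta(.4370,.3625,.0275,-.025+np.pi/2)
for t in tags(snap('scene')):
    if t[0][0]>200 and t[0][1]>150: print(np.round(t[0],1),t[1].round(4),round(t[2],3))
E
```

```text
t: 25.5
tcp_pos: [0.4424, 0.3602, 0.0685]
tool_rot: [0.007, 0.708, -0.008, 0.706]
force: [0.2, 0.3, -0.2]
finger_gap: 0.597
from [0.4424 0.3602 0.0685] jaw 1.55 q6 -1.06 -> d mm [ -5.4   2.3 -41. ] turn -0.004 (or +3.137) F [ 0.2  0.3 -0.2] t 25.5
[242.4 254.3] [ 0.612  -0.0481] 2.957
[236.4 220.2] [ 0.4761 -0.0275] 2.968
[367.7 210.4] [0.5596 0.3487] 1.112
[352.  185.7] [0.439 0.361] 2.924
[307.8 177.4] [0.3529 0.2461] 2.262
```

```bash
python3 -m crank '[0.6,-5,2,-20,0, 0.6,-5,2,-35,0, 0.6,-5,2,-41,0, 0.6,-5,2,-41,0]'
python3 - <<'E'
from h import *
delta(.4370,.3625,.0275,-.025+np.pi/2)
s=snap('scene');im=cv2.cvtColor(s['img'],cv2.COLOR_RGB2BGR);cv2.imwrite('pics/g7.png',cv2.resize(im[140:220,310:400],None,fx=7,fy=7,interpolation=cv2.INTER_CUBIC))
E
```

```text
t: 26.05
tcp_pos: [0.4382, 0.3617, 0.0283]
tool_rot: [0.008, 0.707, -0.008, 0.707]
force: [-0.8, 0.3, 0.3]
finger_gap: 0.6
from [0.4382 0.3617 0.0283] jaw 1.548 q6 -1.05 -> d mm [-1.2  0.8 -0.8] turn -0.002 (or +3.139) F [-0.8  0.3  0.3] t 26.1
```

View pics/g7.png

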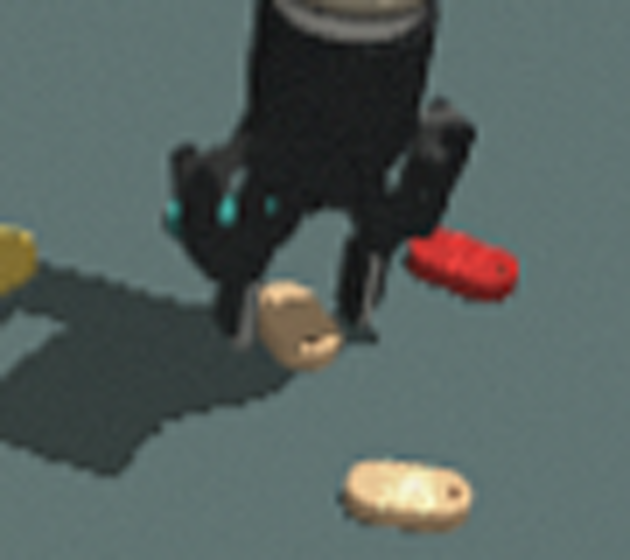

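```bash
python3 -m crank '[0.5,-1,0.5,-1,0, 0.3,-1,0.5,-1,0, 0,-1,0.5,-1,0, 0,-1,0.5,-1,0, 0,-1,0.5,-1,0]'
python3 -m crank '[0,0,0,30,0, 0,0,0,70,0, 0,0,0,85,0, 0,0,0,85,0, 0,0,0,85,0]'
python3 - <<'E'
from h import *
x,y=cw(-68,-92);delta(x,y,.08,YAW+np.pi/2)
s=snap('scene');im=cv2.cvtColor(s['img'],cv2.COLOR_RGB2BGR);cv2.imwrite('pics/g8.png',cv2.resize(im[120:220,310:400],None,fx=6,fy=6,interpolation=cv2.INTER_CUBIC))
E
```

```text
t: 26.72
tcp_pos: [0.437, 0.363, 0.028]
tool_rot: [0.008, 0.707, -0.008, 0.707]
force: [-0.9, -0.1, 6.1]
finger_gap: 0.338
t: 27.35
tcp_pos: [0.4361, 0.3623, 0.1113]
tool_rot: [0.007, 0.708, -0.008, 0.706]
force: [-0.1, -0.2, 0.1]
finger_gap: 0.341
from [0.4361 0.3623 0.1113] jaw 1.549 q6 -1.05 -> d mm [  41.1 -439.4  -31.3] turn -0.135 (or +3.006) F [-0.1 -0.2  0.1] t 27.4
```

View pics/g8.png

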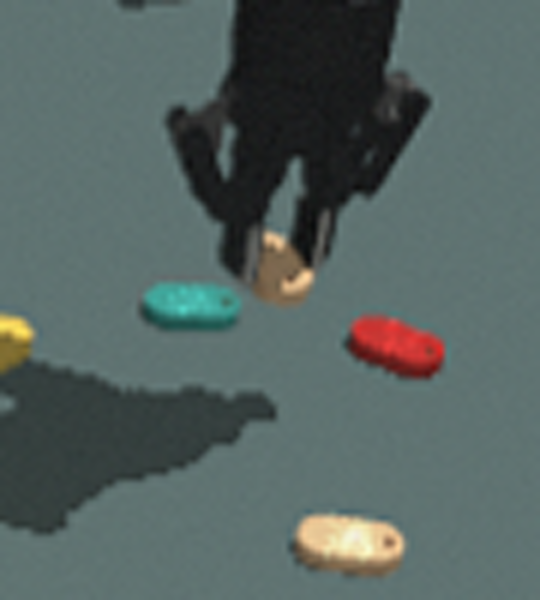

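```bash
python3 -m crank '[0,6,-59,0,0, 0,12,-118,0,-0.03, 0,17,-177,0,-0.06, 0,23,-236,0,-0.09, 0,29,-295,0,-0.135, 0,34,-354,0,-0.135, 0,40,-413,0,-0.135, 0,41,-439,-10,-0.135, 0,41,-439,-30,-0.135, 0,41,-439,-30,-0.135]'
python3 -m crank '[0,0,0,0,0]'
python3 - <<'E'
from h import *
x,y=cw(-68,-92);delta(x,y,.043,YAW+np.pi/2)
E
```

```text
t: 28.65
tcp_pos: [0.4762, -0.0762, 0.0805]
tool_rot: [0.056, 0.707, -0.055, 0.703]
force: [-0.3, 1.1, -0.2]
finger_gap: 0.337
t: 28.78
tcp_pos: [0.4775, -0.0758, 0.0822]
tool_rot: [0.055, 0.705, -0.055, 0.704]
force: [-0.4, 0.1, 0.1]
finger_gap: 0.342
from [ 0.4775 -0.0758  0.0822] jaw 1.415 q6 -1.8 -> d mm [ -0.3  -1.3 -39.2] turn -0.001 (or +3.141) F [-0.4  0.1  0.1] t 28.8
```

```bash
python3 -m crank '[0,0,-1.5,-20,0, 0,0,-1.5,-35,0, 0,0,-1.5,-39,0, 0,0,-1.5,-39,0]'
python3 - <<'E'
from h import *
x,y=cw(-68,-92);delta(x,y,.042,YAW+np.pi/2)
s=snap('scene');im=cv2.cvtColor(s['img'],cv2.COLOR_RGB2BGR);cv2.imwrite('pics/p5.png',cv2.resize(im[180:270,180:280],None,fx=6,fy=6,interpolation=cv2.INTER_CUBIC))
E
```

```text
t: 29.28
tcp_pos: [0.4778, -0.0774, 0.0434]
tool_rot: [0.055, 0.705, -0.055, 0.705]
force: [-0.1, -0.1, -0.5]
finger_gap: 0.337
from [ 0.4778 -0.0774  0.0434] jaw 1.414 q6 -1.81 -> d mm [-0.6  0.4 -1.4] turn -0.001 (or +3.141) F [-0.1 -0.1 -0.5] t 29.3
```

View pics/p5.png

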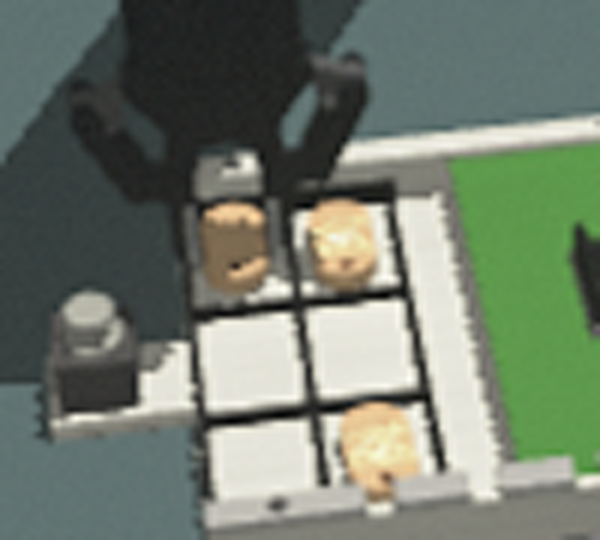

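```bash
python3 -m crank '[0,0,0,-1,0, 0,0,0,-1,0, 0.43,0,0,-1,0, 0.43,0,0,-1,0, 0.43,0,0,20,0, 0.43,0,0,60,0, 0.6,0,40,60,0, 0.6,0,80,60,0]'
python3 - <<'E'
from h import *
s=snap('scene');im=cv2.cvtColor(s['img'],cv2.COLOR_RGB2BGR);cv2.imwrite('pics/p6.png',cv2.resize(im[180:270,180:280],None,fx=6,fy=6,interpolation=cv2.INTER_CUBIC))
s2=s;s=snap('top')
for t in tags(s)+tags(s2):
    if t[1][1]>-.2 and t[1][0]>.3: print(np.round(t[0],1),t[1].round(4),round(t[2],3),np.round(t[3]))
delta(.5582,.3525,.08,.97+np.pi/2)
E
```

```text
t: 30.32
tcp_pos: [0.4783, 0.0026, 0.1042]
tool_rot: [0.056, 0.704, -0.056, 0.706]
force: [0.4, 0.2, -0.3]
finger_gap: 0.602
[324.2 200.6] [ 0.6217 -0.0497] 3.053 [31. 50.]
[242.4 254.3] [ 0.612  -0.0481] 2.957 [31. 57.]
[218.7 222.5] [ 0.4701 -0.0777] 2.954 [30. 58.]
[236.5 220.5] [ 0.4781 -0.028 ] 2.947 [31. 56.]
[367.7 210.4] [0.5596 0.3487] 1.112 [50. 41.]
from [0.4766 0.0052 0.1037] jaw 1.418 q6 -1.64 -> d mm [ 81.6 347.3 -23.7] turn 1.123 (or -2.019) F [-0.5 -0.  -0.3] t 30.4
```

View pics/p6.png

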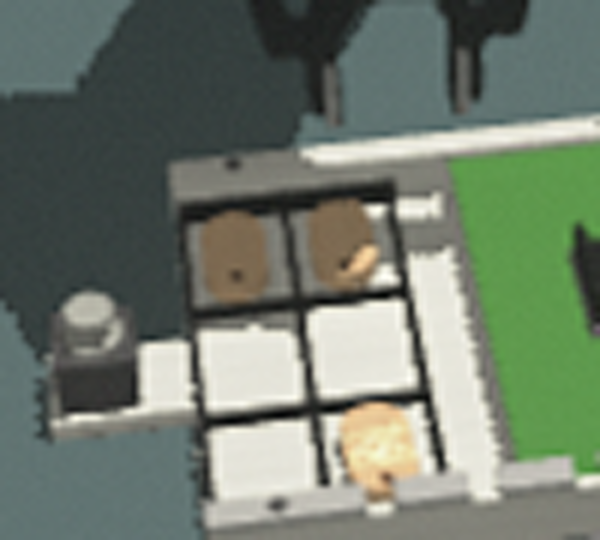

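```bash
python3 -m crank '[0.6,12,50,0,0.16, 0.6,23,99,0,0.32, 0.6,35,149,0,0.48, 0.6,47,199,0,0.64, 0.6,58,248,0,0.8, 0.6,70,298,-10,0.96, 0.6,81,347,-20,1.12, 0.6,81,347,-35,1.12, 0.6,81,347,-35,1.12]'
python3 - <<'E'
from h import *
s2=snap('scene')
for t in tags(s2):
    if t[0][0]>200 and t[0][1]>150: print(np.round(t[0],1),t[1].round(4),round(t[2],3))
delta(.5582,.3525,.0275,.97+np.pi/2)
E
```

```text
t: 31.55
tcp_pos: [0.5573, 0.3479, 0.0665]
tool_rot: [-0.327, 0.629, 0.327, 0.625]
force: [-0.9, -0.1, -0.2]
finger_gap: 0.599
[242.4 254.2] [ 0.612  -0.0481] 2.976
[218.6 222.2] [ 0.4688 -0.0783] 2.964
[236.4 220.2] [ 0.476  -0.0275] 2.968
[367.8 210.7] [0.5615 0.3495] 1.281
from [0.5579 0.3476 0.0674] jaw 2.533 q6 -2.14 -> d mm [  0.3   4.9 -39.9] turn 0.008 (or -3.133) F [0.1 0.5 1.2] t 31.6
```

```bash
python3 -m crank '[0.6,0,4.5,-20,0, 0.6,0,4.5,-35,0, 0.6,0,4.5,-40,0, 0.6,0,4.5,-40,0]'
python3 - <<'E'
from h import *
delta(.5582,.3525,.0275,.97+np.pi/2)
s=snap('scene');im=cv2.cvtColor(s['img'],cv2.COLOR_RGB2BGR);cv2.imwrite('pics/g9.png',cv2.resize(im[170:250,320:410],None,fx=7,fy=7,interpolation=cv2.INTER_CUBIC))
E
```

```text
t: 32.1
tcp_pos: [0.5585, 0.3534, 0.0277]
tool_rot: [-0.327, 0.627, 0.327, 0.626]
force: [0.1, -0.3, -0.0]
finger_gap: 0.597
from [0.5585 0.3534 0.0277] jaw 2.534 q6 -2.14 -> d mm [-0.3 -0.9 -0.2] turn 0.007 (or -3.134) F [ 0.1 -0.3 -0. ] t 32.1
```

View pics/g9.png

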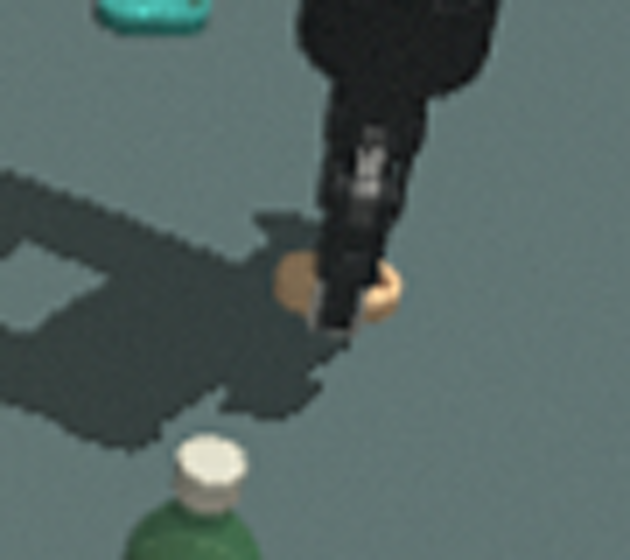

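```bash
python3 -m crank '[0.5,0,-0.5,0,0, 0.3,0,-0.5,0,0, 0,0,-0.5,0,0, 0,0,-0.5,0,0, 0,0,-0.5,0,0]'
python3 -m crank '[0,0,0,30,0, 0,-10,0,70,0, 0,-20,0,85,0, 0,-20,0,85,0]'
python3 - <<'E'
from h import *
x,y=cw(68,-92);delta(x,y,.08,YAW+np.pi/2)
s=snap('scene');im=cv2.cvtColor(s['img'],cv2.COLOR_RGB2BGR);cv2.imwrite('pics/g10.png',cv2.resize(im[130:230,320:410],None,fx=6,fy=6,interpolation=cv2.INTER_CUBIC))
E
```

```text
t: 32.78
tcp_pos: [0.5594, 0.3535, 0.0293]
tool_rot: [-0.328, 0.626, 0.327, 0.627]
force: [-0.7, -0.6, 5.9]
finger_gap: 0.341
t: 33.28
tcp_pos: [0.5381, 0.3534, 0.114]
tool_rot: [-0.328, 0.626, 0.328, 0.627]
force: [0.3, 0.6, -1.2]
finger_gap: 0.346
from [0.5381 0.3534 0.114 ] jaw 2.535 q6 -2.13 -> d mm [  73.4 -451.7  -34. ] turn -1.121 (or +2.021) F [ 0.3  0.6 -1.2] t 33.3
```

View pics/g10.png

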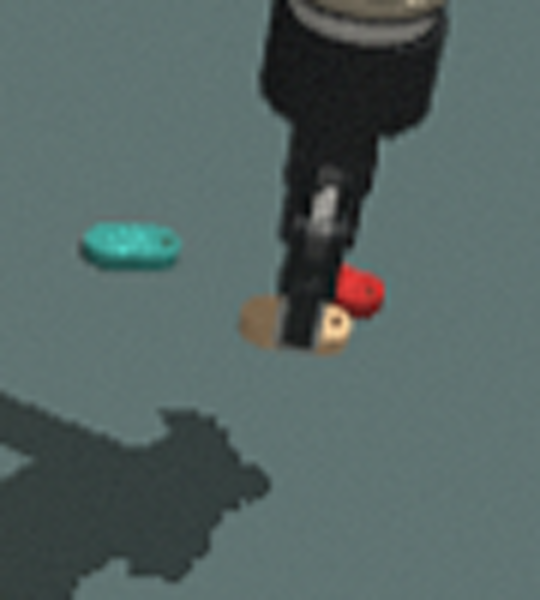

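```bash
python3 -m crank '[0,4,-55,0,-0.15, 0,8,-110,0,-0.3, 0,12,-165,0,-0.45, 0,20,-220,0,-0.6, 0,30,-275,0,-0.75, 0,44,-330,0,-0.9, 0,58,-385,0,-1.05, 0,70,-440,0,-1.121, 0,73,-452,-15,-1.121, 0,73,-452,-34,-1.121]'
python3 -m crank '[0,0,0,0,0,0,0,0,0,0]'
python3 - <<'E'
from h import *
x,y=cw(68,-92);delta(x,y,.043,YAW+np.pi/2)
E
```

```text
t: 34.58
tcp_pos: [0.6113, -0.0994, 0.0774]
tool_rot: [0.057, 0.705, -0.056, 0.704]
force: [0.0, 0.3, -0.8]
finger_gap: 0.34
t: 34.83
tcp_pos: [0.6112, -0.0968, 0.0788]
tool_rot: [0.055, 0.706, -0.055, 0.704]
force: [0.1, -0.2, 0.1]
finger_gap: 0.342
from [ 0.6112 -0.0968  0.0788] jaw 1.415 q6 -1.75 -> d mm [  0.3  -1.5 -35.8] turn -0.001 (or +3.140) F [ 0.1 -0.2  0.1] t 34.8
```

```bash
python3 -m crank '[0,0,-2,-18,0, 0,0,-2,-32,0, 0,0,-2,-35.5,0, 0,0,-2,-35.5,0]'
python3 - <<'E'
from h import *
x,y=cw(68,-92);delta(x,y,.043,YAW+np.pi/2)
s=snap('scene');im=cv2.cvtColor(s['img'],cv2.COLOR_RGB2BGR);cv2.imwrite('pics/p7.png',cv2.resize(im[190:280,180:280],None,fx=6,fy=6,interpolation=cv2.INTER_CUBIC))
E
```

```text
t: 35.33
tcp_pos: [0.6116, -0.1006, 0.0434]
tool_rot: [0.056, 0.705, -0.056, 0.705]
force: [-0.8, 0.5, 0.2]
finger_gap: 0.345
from [ 0.6116 -0.1006  0.0434] jaw 1.413 q6 -1.76 -> d mm [-0.1  2.3 -0.4] turn 0.001 (or -3.141) F [-0.8  0.5  0.2] t 35.3
```

View pics/p7.png

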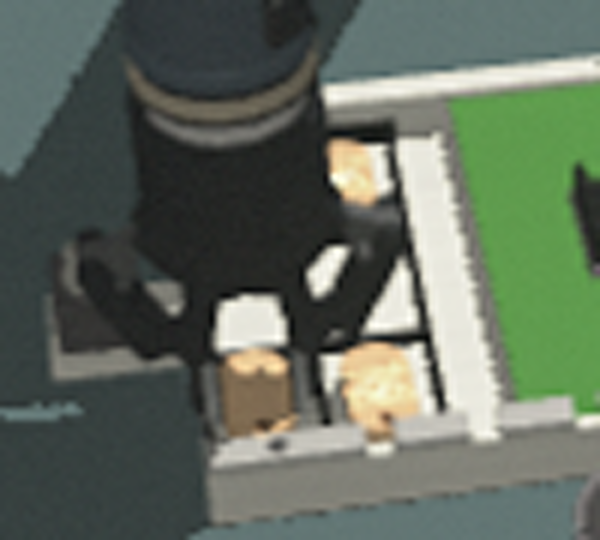

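```bash
python3 -m crank '[0,0,1.5,-1,0, 0,0,1.5,-1,0, 0.43,0,1.5,-1,0, 0.43,0,1.5,-1,0, 0.43,0,1.5,20,0, 0.43,0,1.5,60,0, 0.43,0,1.5,100,0, 0.43,-60,1.5,120,0, 0.43,-120,1.5,120,0, 0.43,-180,1.5,120,0]'
python3 -m crank '[0.43,-30,-60,0,0, 0.43,-30,-120,0,0, 0.43,-30,-180,0,0, 0.43,-30,-180,0,0]'
python3 - <<'E'
from h import *
s=snap('scene','s7.png');im=cv2.cvtColor(s['img'],cv2.COLOR_RGB2BGR);cv2.imwrite('pics/p8.png',cv2.resize(im[190:280,180:280],None,fx=6,fy=6,interpolation=cv2.INTER_CUBIC))
s=snap('top','t7.png')
E
```

```text
t: 36.62
tcp_pos: [0.4303, -0.0991, 0.1646]
tool_rot: [0.055, 0.704, -0.056, 0.705]
force: [0.2, -0.2, -0.6]
finger_gap: 0.428
t: 37.12
tcp_pos: [0.4029, -0.285, 0.1647]
tool_rot: [0.056, 0.703, -0.059, 0.706]
force: [0.3, 1.1, -1.4]
finger_gap: 0.428
```

View pics/p8.png

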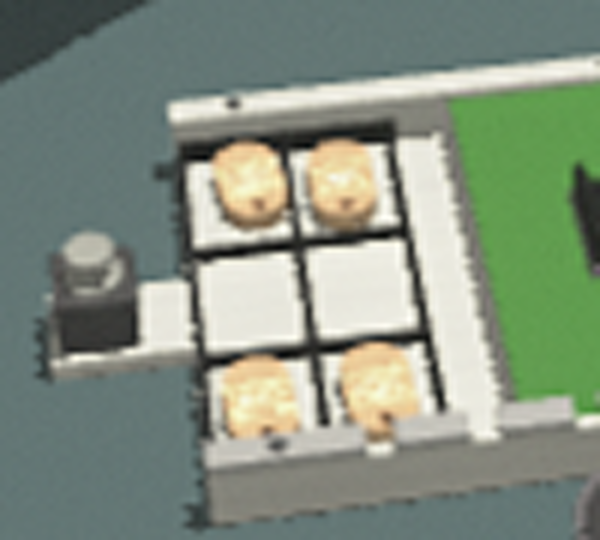

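View pics/t7.png

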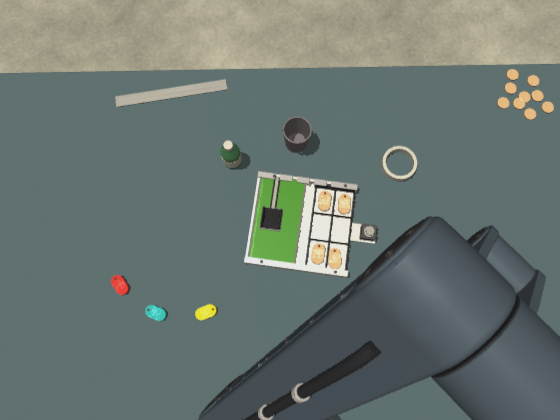

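View pics/s7.png

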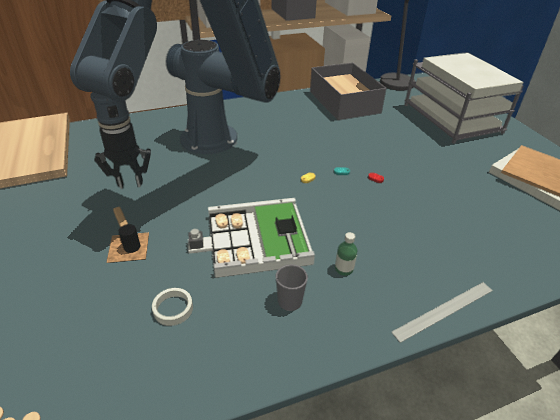

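```bash
python3 - <<'E'
from h import *
s=snap('top');im=cv2.cvtColor(s['img'],cv2.COLOR_RGB2BGR);cv2.imwrite('pics/p9.png',cv2.resize(im[178:282,295:375],None,fx=7,fy=5.7,interpolation=cv2.INTER_CUBIC))
s2=snap('scene')
for S in(s,s2):
  P=cloud(S);hsv=cv2.cvtColor(S['img'],cv2.COLOR_RGB2HSV);m=cv2.inRange(hsv,(5,50,110),(24,255,255));n,l,st,c=cv2.connectedComponentsWithStats(m)
  for i in range(1,n):
    p=P[l==i];q=np.median(p,0)
    if st[i,4]<60 or not(.4<q[0]<.7 and -.2<q[1]<.1): continue
    z=p[:,2]; A=np.c_[p[:,:2]-p[:,:2].mean(0),np.ones(len(p))];w=np.linalg.lstsq(A,z,rcond=None)[0]
    d=onplane(S,*c[i],.018)[:2]-O
    print(c[i].round(1),st[i,4],'z med',np.median(z).round(4),'slope',w[:2].round(2),'cas',np.round([1000*(d[0]*np.cos(YAW)+d[1]*np.sin(YAW)),1000*(-d[0]*np.sin(YAW)+d[1]*np.cos(YAW))],1))
E
```

```text
[324.1 200.5] 217 z med 0.0205 slope [0.01 0.08] cas [ 68.3 -42.3]
[343.9 203.6] 212 z med 0.0203 slope [-0.01  0.08] cas [ 67.2 -92.8]
[317.7 253.4] 216 z med 0.0203 slope [0.01 0.1 ] cas [-67.5 -42.6]
[334.4 258. ] 226 z med 0.0205 slope [-1.92  4.6 ] cas [-73.1 -84.6]
[221.2 220.5] 128 z med 0.0214 slope [ 0.79 -0.41] cas [-72.9 -86.3]
[236.4 220.2] 137 z med 0.0216 slope [-0.06 -0.06] cas [-66.5 -44.2]
[242.4 254.4] 135 z med 0.0218 slope [ 0.08 -0.04] cas [ 66.6 -44.4]
[222.5 255.9] 115 z med 0.0221 slope [ 1.01 -0.24] cas [ 62.7 -94.9]
```

View pics/p9.png

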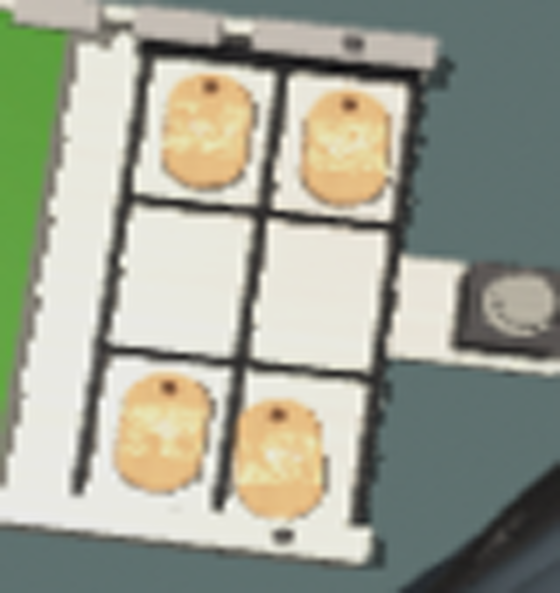

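```bash
python3 - <<'E'
from h import *
for n in('top','scene'):
  S=snap(n);P=cloud(S);hsv=cv2.cvtColor(S['img'],cv2.COLOR_RGB2HSV);m=cv2.erode(cv2.inRange(hsv,(5,50,110),(24,255,255)),np.ones((3,3)));k,l,st,c=cv2.connectedComponentsWithStats(m)
  for i in range(1,k):
    p=P[l==i];q=np.median(p,0)
    if st[i,4]<20 or not(.4<q[0]<.7 and -.2<q[1]<.1): continue
    p=p[abs(p[:,2]-q[2])<.008];A=np.c_[p[:,:2]-p[:,:2].mean(0),np.ones(len(p))];w=np.linalg.lstsq(A,p[:,2],rcond=None)[0]
    print(n,c[i].round(0),len(p),w.round(3),np.percentile(p[:,2],[5,95]).round(4))
x,y=cw(0,80);delta(x,y,.1,YAW)
E
```

```text
top [324. 196.] 67 [0.043 0.035 0.02 ] [0.0176 0.0243]
top [344. 204.] 118 [0.001 0.015 0.02 ] [0.0169 0.0246]
top [324. 206.] 47 [-0.007 -0.05   0.02 ] [0.0169 0.0243]
top [319. 247.] 33 [-0.252  0.032  0.021] [0.0173 0.0239]
top [333. 253.] 64 [-0.136 -0.013  0.021] [0.0167 0.0248]
top [317. 258.] 66 [-0.036  0.034  0.02 ] [0.0169 0.0235]
top [336. 263.] 53 [0.028 0.056 0.021] [0.0172 0.0239]
scene [236. 216.] 24 [ 0.044 -0.143  0.022] [0.0205 0.0239]
scene [222. 224.] 26 [-0.159  0.045  0.022] [0.0177 0.0244]
scene [237. 224.] 35 [ 0.013 -0.022  0.021] [0.0187 0.0238]
scene [241. 250.] 23 [0.138 0.083 0.021] [0.0194 0.0237]
from [ 0.4016 -0.2774  0.1639] jaw 1.415 q6 -2.25 -> d mm [169.6 359.6 -63.9] turn 1.57 (or -1.572) F [-1.1 -0.2 -0.3] t 37.4
```

```bash
python3 - <<'E'
from h import *
for n in('top','scene'):
  S=snap(n);hsv=cv2.cvtColor(S['img'],cv2.COLOR_RGB2HSV);m=cv2.inRange(hsv,(0,0,0),(180,255,60));k,l,st,c=cv2.connectedComponentsWithStats(m)
  for i in range(1,k):
    p=onplane(S,*c[i],.04)
    if st[i,4]>60 and .5<p[0]<.65 and .02<p[1]<.15: print(n,c[i].round(1),st[i],p.round(4))
  im=cv2.cvtColor(S['img'],cv2.COLOR_RGB2BGR);y0,x0=(200,250) if n=='top' else (210,265)
  o=cv2.resize(im[y0:y0+45,x0:x0+45],None,fx=10,fy=10,interpolation=cv2.INTER_NEAREST);cv2.imwrite(f'pics/tab_{n}.png',o)
q=np.array([.5776,.0948])-O;print('TCP at rib in cas',np.round([1000*(q[0]*np.cos(YAW)+q[1]*np.sin(YAW)),1000*(-q[0]*np.sin(YAW)+q[1]*np.cos(YAW))],1))
E
```

```text
top [271.1 218. ] [261 207  21  22 372] [0.5725 0.0853 0.04  ]
scene [285.7 225.9] [276 216  20  18 254] [0.5746 0.0837 0.04  ]
TCP at rib in cas [ 4.3 93.4]
```

View pics/tab_top.png

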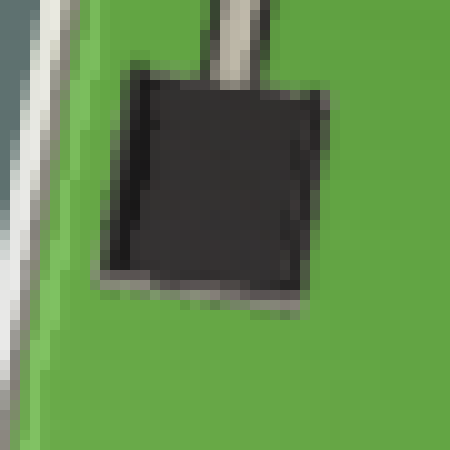

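```bash
python3 -m crank '[0,19,40,0,-0.175, 0,38,80,0,-0.35, 0,57,120,0,-0.525, 0,76,160,0,-0.7, 0,95,200,0,-0.875, 0,114,240,0,-1.05, 0,133,280,0,-1.225, 0,152,320,0,-1.4, 0,171,362,-40,-1.572, 0,171,362,-76,-1.572]' 30
python3 -m crank '[0,0,0,0,0,0,0,0,0,0]'
python3 - <<'E'
from h import *
delta(.573,.0840,.068,YAW)
E
```

```text
t: 38.78
tcp_pos: [0.5741, 0.0866, 0.0875]
tool_rot: [0.538, 0.459, -0.536, 0.461]
force: [0.3, -0.6, 0.4]
finger_gap: -0.001
t: 39.02
tcp_pos: [0.5731, 0.0828, 0.0888]
tool_rot: [0.538, 0.459, -0.538, 0.459]
force: [-0.1, -0.8, -0.3]
finger_gap: 0.001
from [0.5731 0.0828 0.0888] jaw -0.159 q6 0.11 -> d mm [ -0.1   1.2 -20.8] turn 0.002 (or -3.140) F [-0.1 -0.8 -0.3] t 39.0
```

```bash
python3 -m crank '[0,0,1,-10,0, 0,0,1,-20,0, 0,0,1,-24,0, 0,0,1,-24,0]'
python3 -m crank '[0,0,0,-2,0, 0,0,0,-4,0, 0,0,0,-6,0, 0,0,0,-6.5,0,0,0,0,-6.5,0]'
python3 - <<'E'
from h import *
s=snap('scene');im=cv2.cvtColor(s['img'],cv2.COLOR_RGB2BGR);cv2.imwrite('pics/c1.png',cv2.resize(im[180:270,220:320],None,fx=6,fy=6,interpolation=cv2.INTER_CUBIC))
E
```

```text
t: 39.52
tcp_pos: [0.5726, 0.0835, 0.0641]
tool_rot: [-0.538, -0.459, 0.538, -0.459]
force: [-2.3, -0.8, 3.7]
finger_gap: -0.0
t: 40.15
tcp_pos: [0.5727, 0.0835, 0.059]
tool_rot: [-0.538, -0.459, 0.538, -0.459]
force: [-3.8, -2.3, 12.0]
finger_gap: -0.002
```

View pics/c1.png

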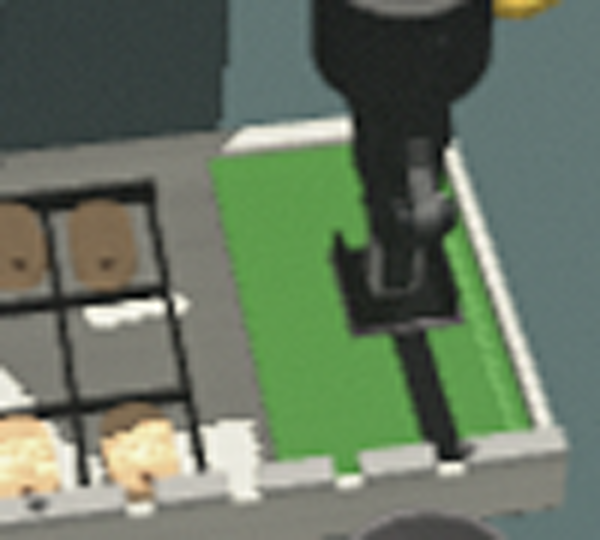

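```bash
python3 -m crank '[0,-0.8,-5,-0.3,0, 0,-1.6,-10,-0.3,0, 0,-3.1,-20,-0.3,0, 0,-4.7,-30,-0.3,0, 0,-6.3,-40,-0.3,0, 0,-7.8,-50,-0.3,0, 0,-9.4,-60,-0.3,0, 0,-11,-70,-0.3,0]'
python3 -m crank '[0,-1.6,-10,0,0, 0,-3.2,-20,0,0, 0,-4.7,-30,0,0, 0,-6.3,-40,0,0, 0,-7.9,-50,0,0, 0,-9.5,-60,0,0, 0,-9.5,-60,0,0]'
python3 -m crank '[0,-0.8,-5,0,0, 0,-1.1,-7,0,0, 0,-1.1,-7,0,0]'
python3 - <<'E'
from h import *
s=snap('scene');im=cv2.cvtColor(s['img'],cv2.COLOR_RGB2BGR);cv2.imwrite('pics/c2.png',cv2.resize(im[180:280,190:310],None,fx=6,fy=6,interpolation=cv2.INTER_CUBIC))
E
```

```text
t: 41.2
tcp_pos: [0.5616, 0.0143, 0.0589]
tool_rot: [0.539, 0.459, -0.538, 0.458]
force: [-2.8, 3.0, 13.2]
finger_gap: -0.005
t: 42.08
tcp_pos: [0.5522, -0.0461, 0.0589]
tool_rot: [0.539, 0.459, -0.538, 0.458]
force: [-3.5, 0.4, 14.7]
finger_gap: 0.001
t: 42.45
tcp_pos: [0.552, -0.0513, 0.0589]
tool_rot: [0.54, 0.458, -0.537, 0.458]
force: [-0.7, 7.3, 13.8]
finger_gap: -0.001
```

View pics/c2.png

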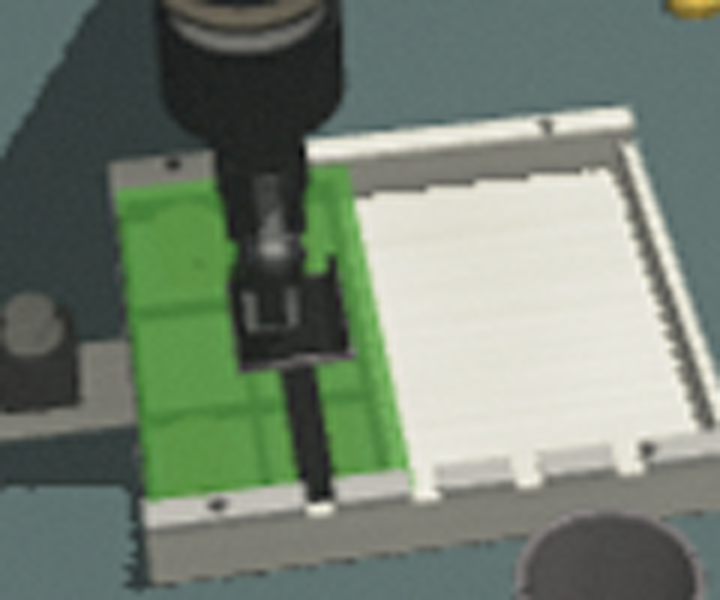

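Cover near shut; force rising. Push a little more against the stop, then release.

```bash
python3 -m crank '[0,-0.5,-3,0,0, 0,-0.6,-4,0,0, 0,-0.6,-4,0,0]'
python3 -m crank '[0,0,1,5,0, 0,0,1,15,0, 0,0,1,40,0, 0,0,1,80,0, 0,-50,0,120,0, 0,-110,0,120,0, 0,-140,-50,120,0, 0,-150,-100,120,0, 0,-150,-160,120,0, 0,-150,-220,120,0]'
python3 - <<'E'
from h import *
s=snap('scene');im=cv2.cvtColor(s['img'],cv2.COLOR_RGB2BGR);cv2.imwrite('pics/c3.png',cv2.resize(im[180:280,180:320],None,fx=5.5,fy=5.5,interpolation=cv2.INTER_CUBIC))
s=snap('top');im=cv2.cvtColor(s['img'],cv2.COLOR_RGB2BGR);cv2.imwrite('pics/c4.png',cv2.resize(im[160:320,240:470],None,fx=3.4,fy=3.4,interpolation=cv2.INTER_CUBIC))
E
```

```text
t: 42.88
tcp_pos: [0.5518, -0.0529, 0.0588]
tool_rot: [0.541, 0.459, -0.537, 0.457]
force: [2.1, 17.4, 13.4]
finger_gap: -0.001
t: 44.12
tcp_pos: [0.4007, -0.2792, 0.1773]
tool_rot: [0.538, 0.458, -0.538, 0.459]
force: [1.2, 0.9, 0.1]
finger_gap: -0.005
```

View pics/c3.png

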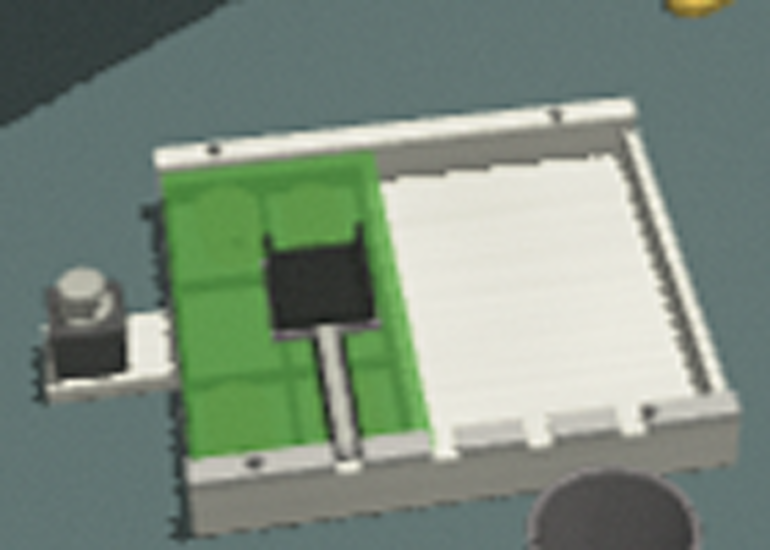

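View pics/c4.png

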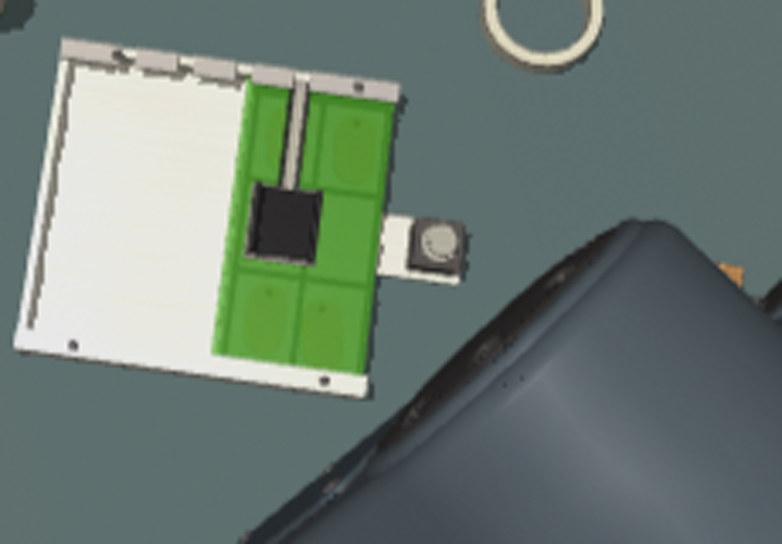

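```bash
python3 - <<'E'
from h import *
for n,f in(('top','top0'),('scene','scene0')):
    S=snap(n);im=cv2.imread(f'pics/{f}.png');hsv=cv2.cvtColor(im,cv2.COLOR_BGR2HSV)
    m=cv2.inRange(hsv,(10,60,150),(22,190,255));k=np.zeros_like(m)
    if n=='top':k[258:303,432:458]=1
    else:k[203:230,108:130]=1
    m*=k;N,l,st,c=cv2.connectedComponentsWithStats(m);i=1+np.argmax(st[1:,4])
    pts=np.argwhere(l==i)[:,::-1];w=np.array([onplane(S,*p,.052)[:2] for p in pts]);
    r=cv2.minAreaRect((w*1000).astype(np.float32));ev,V=np.linalg.eigh(np.cov(w.T));a=V[:,1]
    print(n,st[i],'centroid',w.mean(0).round(4),'rect',r,'pca yaw',np.arctan2(a[1]*np.sign(a[0]),abs(a[0])))
    mb=cv2.inRange(hsv,(0,0,0),(180,255,60))
delta(.4475,-.3205,.12,.155+np.pi/2)
E
```

```text
top [438 258  19  44 469] centroid [ 0.4229 -0.3337] rect ((414.3954772949219, -329.5353698730469), (42.899444580078125, 103.52079772949219), 83.15422058105469) pca yaw 0.0005275169147949632
scene [114 207  13  19 126] centroid [ 0.4032 -0.3334] rect ((402.1091613769531, -333.3948669433594), (82.03948211669922, 17.188634872436523), 10.858898162841797) pca yaw 0.182944020311183
from [ 0.4005 -0.2782  0.1769] jaw -0.162 q6 -0.68 -> d mm [ 47.  -42.3 -56.9] turn -1.254 (or +1.888) F [-0.6  0.9 -0.4] t 44.3
```

```bash
python3 -m crank '[0.6,7,-8,0,-0.18, 0.6,14,-16,0,-0.36, 0.6,20,-22,0,-0.54, 0.6,27,-29,0,-0.72, 0.6,34,-36,-10,-0.9, 0.6,40,-42,-30,-1.08, 0.6,46,-46,-50,-1.25, 0.6,46,-46,-70,-1.25, 0.6,46,-46,-70,-1.25]'
python3 - <<'E'
from h import *
delta(.447,-.3245,.047,.16+np.pi/2)
s=snap('scene');im=cv2.cvtColor(s['img'],cv2.COLOR_RGB2BGR);cv2.imwrite('pics/m1.png',cv2.resize(im[170:270,80:180],None,fx=6,fy=6,interpolation=cv2.INTER_CUBIC))
E
```

```text
t: 45.45
tcp_pos: [0.4458, -0.3202, 0.1057]
tool_rot: [-0.704, -0.059, 0.706, -0.056]
force: [-0.5, -0.0, -0.6]
finger_gap: 0.599
from [ 0.4458 -0.3202  0.1057] jaw -1.407 q6 0.58 -> d mm [  1.2  -4.3 -58.7] turn -0.004 (or +3.138) F [-0.5 -0.  -0.6] t 45.5
```

View pics/m1.png

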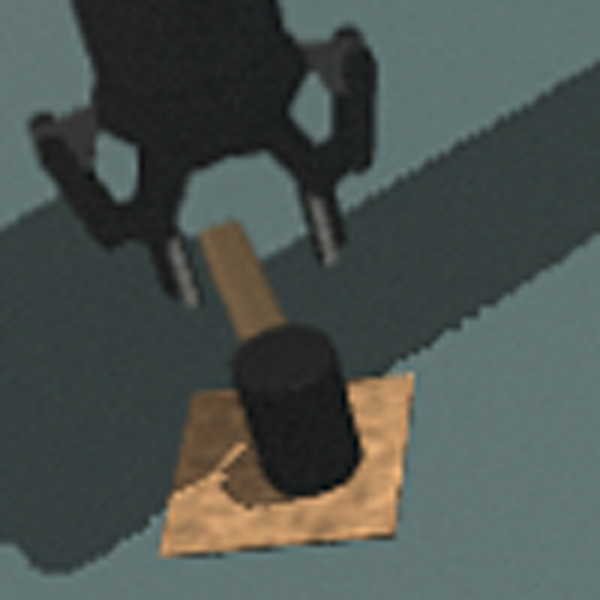

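```bash
python3 -m crank '[0.6,-1,-4.5,-25,0, 0.6,-1,-4.5,-45,0, 0.6,-1,-4.5,-59,0, 0.6,-1,-4.5,-59,0]'
python3 - <<'E'
from h import *
delta(.445,-.3250,.046,.16+np.pi/2)
s=snap('scene');im=cv2.cvtColor(s['img'],cv2.COLOR_RGB2BGR);cv2.imwrite('pics/m2.png',cv2.resize(im[170:270,80:180],None,fx=6,fy=6,interpolation=cv2.INTER_CUBIC))
E
```

```text
t: 46.0
tcp_pos: [0.4455, -0.327, 0.0479]
tool_rot: [-0.704, -0.058, 0.705, -0.057]
force: [-0.1, -0.3, 0.7]
finger_gap: 0.601
from [ 0.4455 -0.327   0.0479] jaw -1.409 q6 0.57 -> d mm [-0.5  2.  -1.9] turn -0.002 (or +3.139) F [-0.1 -0.3  0.7] t 46.0
```

View pics/m2.png

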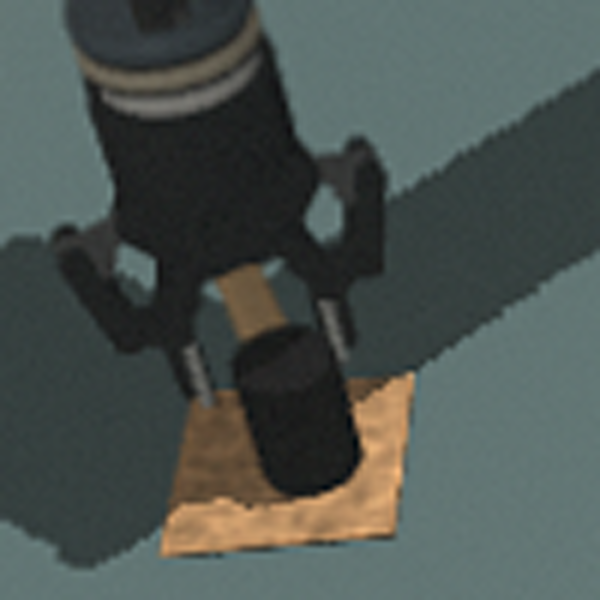

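```bash
python3 -m crank '[0.6,0,1.5,-1,0, 0.4,0,1.5,-1,0, 0.2,0,1.5,-1,0, 0.1,0,1.5,-1,0, 0,0,1.5,-1,0, 0,0,1.5,-1,0]' 40
python3 -m crank '[0,0,0,0,0, 0,0,0,0,0]' 90
python3 - <<'E'
from h import *
delta(.445,-.3250,.046,.16+np.pi/2)
s=snap('scene');im=cv2.cvtColor(s['img'],cv2.COLOR_RGB2BGR);cv2.imwrite('pics/m3.png',cv2.resize(im[170:270,80:180],None,fx=6,fy=6,interpolation=cv2.INTER_CUBIC))
E
```

```text
t: 46.8
tcp_pos: [0.4455, -0.326, 0.0476]
tool_rot: [-0.705, -0.057, 0.705, -0.057]
force: [-0.9, 1.3, 5.4]
finger_gap: 0.228
t: 47.05
tcp_pos: [0.4455, -0.3259, 0.0478]
tool_rot: [-0.705, -0.057, 0.705, -0.057]
force: [-0.8, 2.5, 6.8]
finger_gap: 0.223
from [ 0.4455 -0.3259  0.0478] jaw -1.409 q6 0.57 -> d mm [-0.5  0.9 -1.8] turn -0.002 (or +3.140) F [-0.8  2.5  6.8] t 47.0
```

View pics/m3.png

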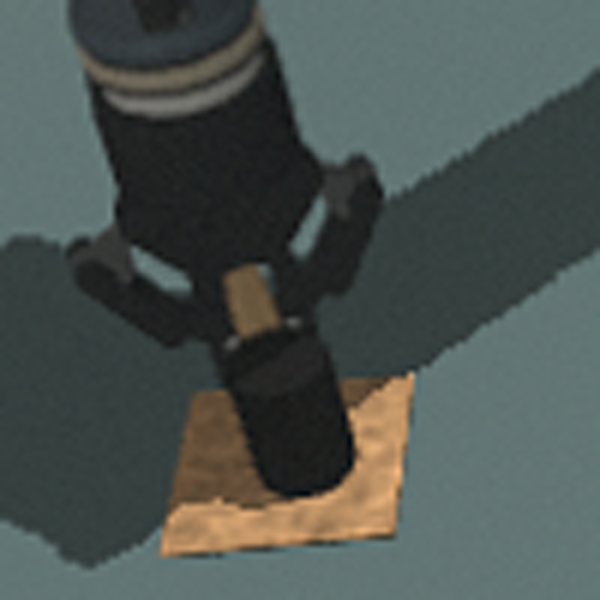

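```bash
python3 -m crank '[0,0,0,15,0, 0,0,0,50,0, 0,0,0,90,0, 0,0,0,90,0, 0,0,0,90,0]'
python3 - <<'E'
from h import *
delta(.445,-.3250,.046,.16+np.pi/2)
s=snap('scene','m4s.png');s2=snap('top','m4t.png')
im=cv2.cvtColor(s['img'],cv2.COLOR_RGB2BGR);cv2.imwrite('pics/m4.png',cv2.resize(im[150:250,80:180],None,fx=6,fy=6,interpolation=cv2.INTER_CUBIC))
im=cv2.cvtColor(s2['img'],cv2.COLOR_RGB2BGR);cv2.imwrite('pics/m4b.png',cv2.resize(im[210:300,400:500],None,fx=6,fy=6,interpolation=cv2.INTER_CUBIC))
E
```

```text
t: 47.72
tcp_pos: [0.4451, -0.3258, 0.1367]
tool_rot: [-0.705, -0.057, 0.705, -0.057]
force: [-0.0, -0.5, -3.5]
finger_gap: 0.216
from [ 0.4451 -0.3258  0.1367] jaw -1.409 q6 0.57 -> d mm [ -0.1   0.8 -90.7] turn -0.002 (or +3.140) F [-0.  -0.5 -3.5] t 47.7
```

View pics/m4.png

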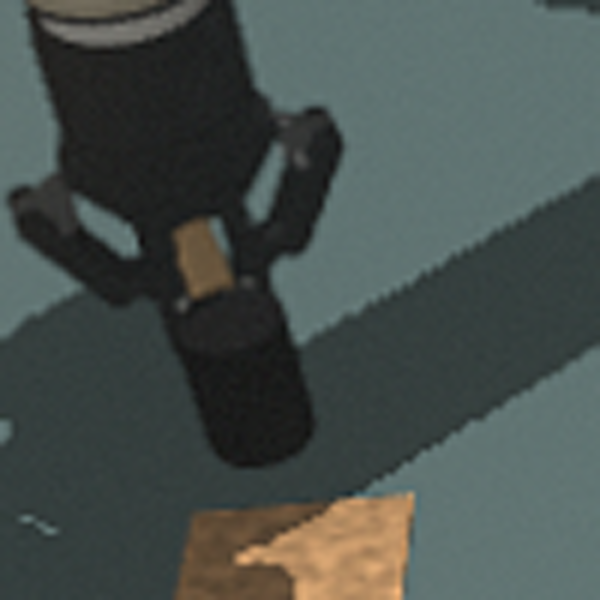

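View pics/m4b.png

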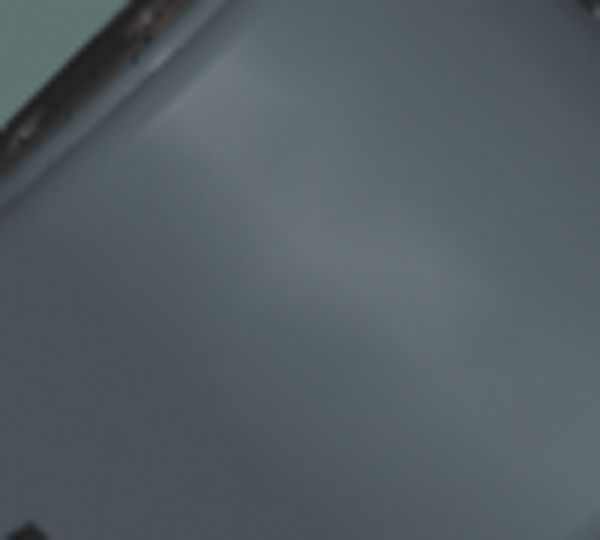

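```bash
python3 - <<'E'
from h import *
s=snap('scene')
print('head scene',onplane(s,118.0,202.5,.157).round(4),'bottom ellipse',onplane(s,80+262/6,150+438/6,.093).round(4))
print('pin by frame',cw(0,-160),'scene pin before',onplane(s,194.8,231.3,.056).round(4))
# pad centre recheck and head at rest scene
print('head rest scene',onplane(s,128.2,229.5,.068).round(4))
E
```

```text
head scene [ 0.4823 -0.3196  0.157 ] bottom ellipse [ 0.4858 -0.3203  0.093 ]
pin by frame [ 0.53368307 -0.15483213] scene pin before [ 0.5337 -0.1532  0.056 ]
head rest scene [ 0.485  -0.3144  0.068 ]
```

```bash
python3 -m crank '[0,0,0,40,0, 0,15,50,63,0, 0,30,100,63,0, 0,45,150,63,0, 0,50,167,63,0, 0,50,167,63,0, 0,50,167,63,0, 0,50,167,63,0]'
python3 - <<'E'
from h import *
delta(.495,-.159,.2,.162+np.pi/2)
s=snap('scene');im=cv2.cvtColor(s['img'],cv2.COLOR_RGB2BGR);cv2.imwrite('pics/k1.png',cv2.resize(im[130:270,120:260],None,fx=4.2,fy=4.2,interpolation=cv2.INTER_CUBIC))
E
```

```text
t: 48.88
tcp_pos: [0.4955, -0.1606, 0.2]
tool_rot: [-0.705, -0.056, 0.705, -0.057]
force: [0.3, 0.1, -2.6]
finger_gap: 0.217
from [ 0.4955 -0.1606  0.2   ] jaw -1.411 q6 0.88 -> d mm [-0.5  1.6  0. ] turn 0.002 (or -3.140) F [ 0.3  0.1 -2.6] t 48.9
```

View pics/k1.png

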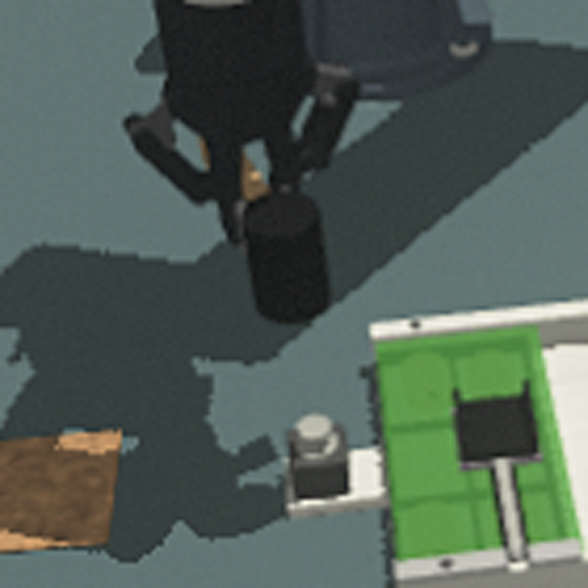

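```bash
python3 - <<'E'
from h import *
s=snap('scene')
print(onplane(s,120+290/4.2-.5,130+304/4.2-.5,.156),'topc',onplane(s,120+283/4.2-.5,130+213/4.2-.5,.220),'pin',onplane(s,120+316/4.2-.5,130+430/4.2-.5,.056))
E
```

```text
[ 0.5338513  -0.15719802  0.156     ] topc [ 0.53312107 -0.15317358  0.22      ] pin [ 0.53579194 -0.15375762  0.056     ]
```

Aligned within a few mm. Strike.

```bash
python3 -m crank '[0,0,2,-56,0, 0,0,2,-113,0, 0,0,2,-70,0, 0,0,2,-20,0, 0,0,2,0,0, 0,0,2,0,0]'
python3 - <<'E'
from h import *
delta(.495,-.159,.2,.162+np.pi/2)
s=snap('scene');im=cv2.cvtColor(s['img'],cv2.COLOR_RGB2BGR);cv2.imwrite('pics/k2.png',cv2.resize(im[130:270,120:260],None,fx=4.2,fy=4.2,interpolation=cv2.INTER_CUBIC))
E
```

```text
t: 49.72
tcp_pos: [0.4967, -0.1584, 0.2017]
tool_rot: [0.706, 0.056, -0.704, 0.058]
force: [-0.1, 0.1, -3.3]
finger_gap: 0.218
from [ 0.4967 -0.1584  0.2017] jaw -1.41 q6 0.89 -> d mm [-1.7 -0.6 -1.7] turn 0.001 (or -3.140) F [-0.1  0.1 -3.3] t 49.7
```

View pics/k2.png

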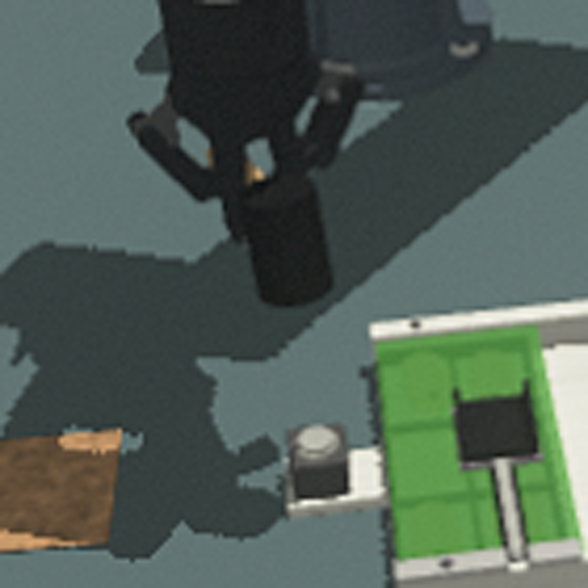

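```bash
python3 - <<'E'
from h import *
s=snap('scene');P=cloud(s)
im=cv2.cvtColor(s['img'],cv2.COLOR_RGB2BGR);cv2.imwrite('pics/k3.png',np.hstack([cv2.resize(cv2.imread('pics/scene0.png')[220:260,180:220],None,fx=9,fy=9,interpolation=cv2.INTER_NEAREST),cv2.resize(im[220:260,180:220],None,fx=9,fy=9,interpolation=cv2.INTER_NEAREST)]))
print(proj(s,(.534,-.153,.056)),proj(s,(.534,-.153,.046)))
sel=P[228:242,188:202].reshape(-1,3);k=(np.hypot(sel[:,0]-.534,sel[:,1]+.153)<.009);print(k.sum(),np.median(sel[k,2]),np.percentile(sel[k,2],[10,90]))
s2=snap('top');P2=cloud(s2);sel=P2[220:245,355:380].reshape(-1,3);k=(np.hypot(sel[:,0]-.534,sel[:,1]+.153)<.009);print(k.sum(),np.median(sel[k,2]) if k.any() else '')
E
```

```text
[194.89044113 231.36311036] [195.32380602 234.14629797]
27 0.04793376463611432 [0.04608588 0.04944706]
7 0.04818441301772358
```

View pics/k3.png

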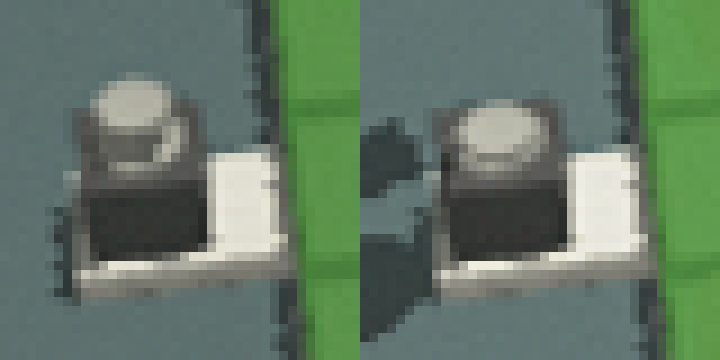

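```bash
python3 - <<'E'
from h import *
H=[];Pn=[];Hp=[]
for _ in range(6):
    s=snap('scene');P=cloud(s);q=P[225:248,184:206].reshape(-1,3);d=q[:,:2]-np.array([.534,-.153]);r=np.hypot(*d.T)
    Pn.append(np.median(q[(r<.007)&(q[:,2]>.03),2]));k=(r>.0145)&(r<.018)&(q[:,2]>.034)&(q[:,2]<.046);H.append(np.median(q[k,2]))
print('pin',np.mean(Pn),np.std(Pn),'housing',np.mean(H),k.sum())
a=snap('scene');hsv=cv2.cvtColor(a['img'],cv2.COLOR_RGB2HSV)
m=cv2.inRange(hsv,(0,0,140),(180,60,255));k=np.zeros_like(m);k[225:242,189:203]=1;m*=k;c=cv2.connectedComponentsWithStats(m);i=1+np.argmax(c[2][1:,4]);print('steel comp',c[2][i],c[3][i])
E
```

```text
pin 0.048230257254615834 0.00041424989053980455 housing 0.041818175945146384 41
steel comp [191 231   9   8  50] [195.02 234.22]
```

```bash
python3 - <<'E'
from h import *
st=manip.sense();p=st['tcp_pos'];G=p-np.array([0,0,.006]);yw=jaw(st)+np.pi/2
s=snap('scene');im=cv2.cvtColor(s['img'],cv2.COLOR_RGB2BGR)
x0,y0=160,160;o=cv2.resize(im[y0:y0+60,x0:x0+60],None,fx=10,fy=10,interpolation=cv2.INTER_CUBIC)
ex=np.array([np.cos(yw),np.sin(yw),0]);ey=np.array([-ex[1],ex[0],0]);ez=np.array([0,0,1])
print('yaw',yw)
def pt(phi,a,y,z): # mallet frame rel grip: x=a ahead
    c,sn=np.cos(phi),np.sin(phi);return G+ex*(a*c-z*sn)+ez*(a*sn+z*c)+ey*y
for phi,col in((0,(255,0,0)),(.15,(0,255,0)),(.3,(0,0,255))):
    for zz in(-.038,.026):
        for th in np.linspace(0,2*np.pi,60):
            u=proj(s,pt(phi,.0385+.022*np.cos(th),.022*np.sin(th),zz));cv2.circle(o,(int((u[0]-x0+.5)*10),int((u[1]-y0+.5)*10)),1,col,-1)
cv2.imwrite('pics/k4.png',o)
E
```

```text
yaw 0.16176917337951857
```

View pics/k4.png

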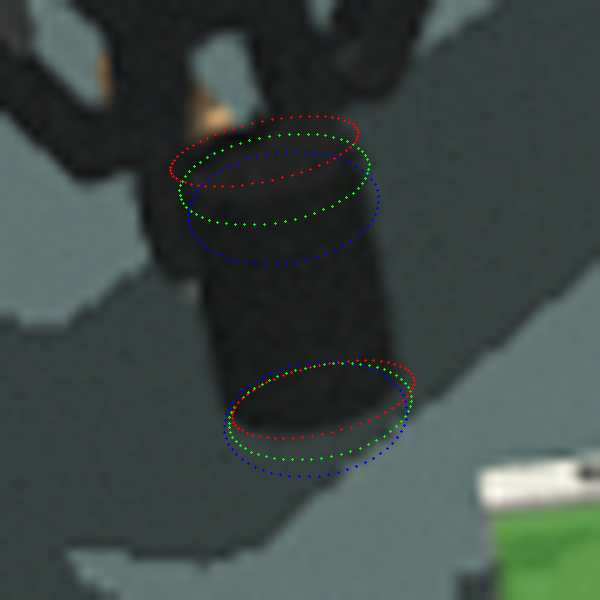

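```bash
python3 -m crank '[0,-15,-45,0,0, 0,-30,-90,0,0, 0,-45,-135,0,0, 0,-60,-172,-20,0, 0,-60,-172,-70,0, 0,-60,-172,-115,0, 0,-60,-172,-135,0, 0,-60,-172,-142,0, 0,-60,-172,-142,0]'
python3 - <<'E'
from h import *
delta(.437,-.330,.05,.162+np.pi/2)
s=snap('scene');im=cv2.cvtColor(s['img'],cv2.COLOR_RGB2BGR);cv2.imwrite('pics/r1.png',cv2.resize(im[180:270,80:170],None,fx=6.6,fy=6.6,interpolation=cv2.INTER_CUBIC))
E
```

```text
t: 51.4
tcp_pos: [0.4359, -0.3294, 0.0582]
tool_rot: [0.705, 0.057, -0.705, 0.057]
force: [1.3, -0.3, -2.1]
finger_gap: 0.215
from [ 0.4359 -0.3294  0.0582] jaw -1.409 q6 0.56 -> d mm [ 1.1 -0.6 -8.2] turn 0.0 (or -3.142) F [ 1.3 -0.3 -2.1] t 51.4
```

View pics/r1.png

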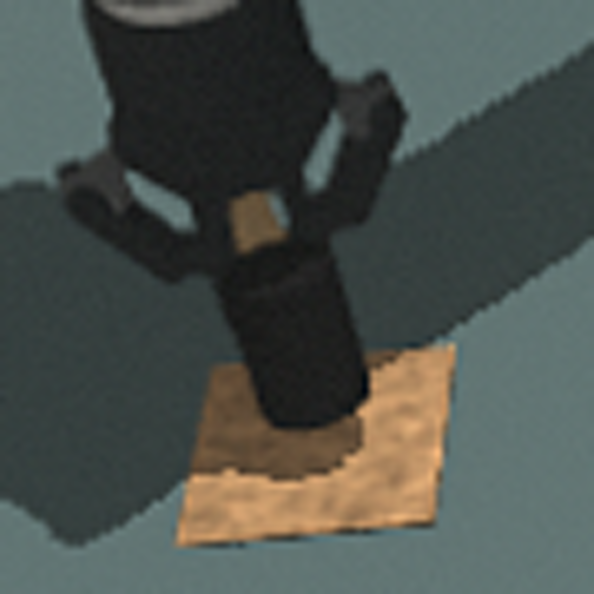

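```bash
python3 -m crank '[0,0,0,-6,0, 0,0,0,-10,0, 0,0,0,-10,0]'
python3 -m crank '[0,0,0,-2,0, 0,0,0,-4,0, 0,0,0,-4,0]'
python3 -m crank '[0,0,0,-2,0, 0,0,0,-2,0]'
```

```text
t: 51.82
tcp_pos: [0.4356, -0.3291, 0.0482]
tool_rot: [-0.705, -0.057, 0.705, -0.057]
force: [0.0, 0.5, -3.3]
finger_gap: 0.221
t: 52.2
tcp_pos: [0.4356, -0.3291, 0.044]
tool_rot: [-0.705, -0.057, 0.705, -0.057]
force: [-0.5, 0.9, -1.9]
finger_gap: 0.216
t: 52.45
tcp_pos: [0.4356, -0.3291, 0.042]
tool_rot: [-0.705, -0.057, 0.705, -0.057]
force: [0.2, -0.0, -3.3]
finger_gap: 0.217
```

```bash
python3 -m crank '[0,0,0,-2,0, 0,0,0,-2,0]'
python3 - <<'E'
from h import *
s=snap('scene');im=cv2.cvtColor(s['img'],cv2.COLOR_RGB2BGR);cv2.imwrite('pics/r2.png',cv2.resize(im[180:270,80:170],None,fx=6.6,fy=6.6,interpolation=cv2.INTER_CUBIC))
print(manip.sense()['force'])
E
```

```text
t: 52.7
tcp_pos: [0.4357, -0.3293, 0.0409]
tool_rot: [0.705, 0.057, -0.705, 0.057]
force: [-1.2, 0.2, 3.1]
finger_gap: 0.222
[-2.66012365  0.57503431  5.01606572]
```

View pics/r2.png

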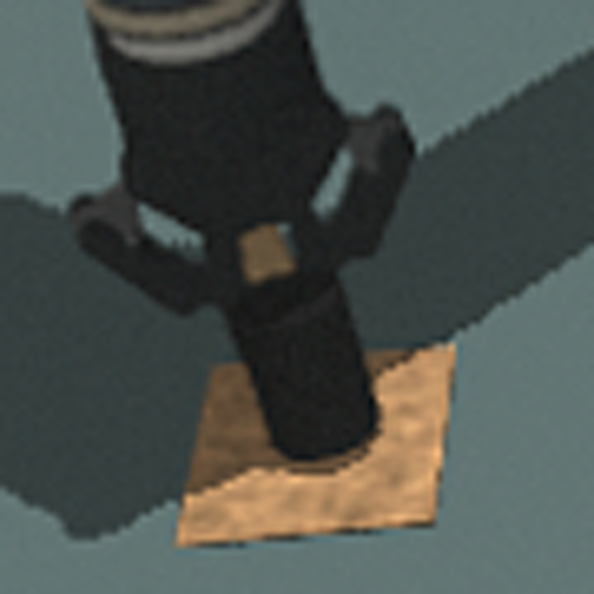

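```bash
python3 -m crank '[0.3,0,0,0,0, 0.3,0,0,0,0, 0.3,0,0,0,0, 0.3,0,0,0,0]' 20
python3 - <<'E'
from h import *
s=snap('scene');im=cv2.cvtColor(s['img'],cv2.COLOR_RGB2BGR);cv2.imwrite('pics/r3.png',cv2.resize(im[180:270,80:170],None,fx=6.6,fy=6.6,interpolation=cv2.INTER_CUBIC))
print(manip.sense()['force'])
E
```

```text
t: 53.25
tcp_pos: [0.4357, -0.3292, 0.0401]
tool_rot: [0.705, 0.057, -0.705, 0.057]
force: [0.2, 0.4, 0.0]
finger_gap: 0.3
[0.60288411 0.38988921 0.07626259]
```

View pics/r3.png

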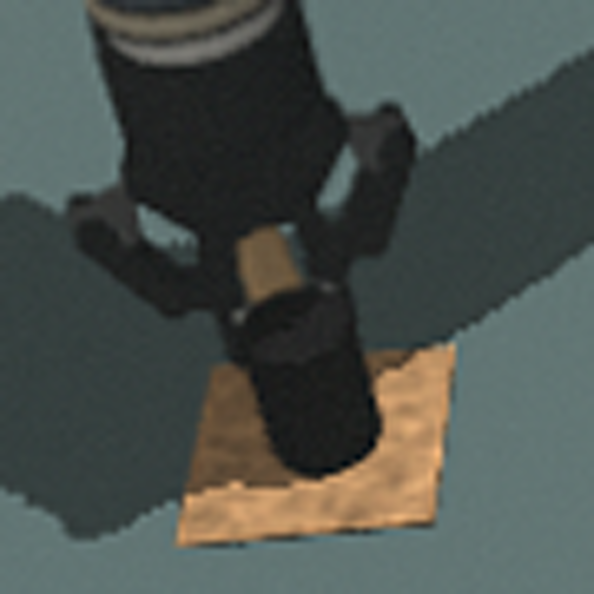

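```bash
python3 -m crank '[0.5,0,0,0,0, 0.5,0,0,0,0, 0.5,0,0,15,0, 0.5,0,0,40,0, 0.5,0,0,90,0, 0.5,0,0,140,0, 0.5,0,-60,160,0, 0.5,0,-120,160,0, 0.5,-40,-170,160,0, 0.5,-80,-200,160,0]'
python3 -m crank '[0.5,-40,-20,0,0, 0.5,-80,-40,0,0, 0.5,-80,-40,0,0]'
python3 - <<'E'
from h import *
s=snap('scene','f_s.png');im=cv2.cvtColor(s['img'],cv2.COLOR_RGB2BGR);cv2.imwrite('pics/f1.png',cv2.resize(im[190:290,90:320],None,fx=3.4,fy=3.4,interpolation=cv2.INTER_CUBIC))
s=snap('top','f_t.png')
print(manip.sense()['tcp_pos'],manip.sense()['t'])
E
```

```text
t: 54.55
tcp_pos: [0.3548, -0.5317, 0.2014]
tool_rot: [0.705, 0.056, -0.705, 0.058]
force: [1.0, 0.2, -0.2]
finger_gap: 0.499
t: 54.92
tcp_pos: [0.2726, -0.5709, 0.2012]
tool_rot: [-0.705, -0.055, 0.705, -0.056]
force: [0.7, 0.1, -0.1]
finger_gap: 0.501
[ 0.27542452 -0.56912295  0.2009579 ] 55.025
```

View pics/f1.png

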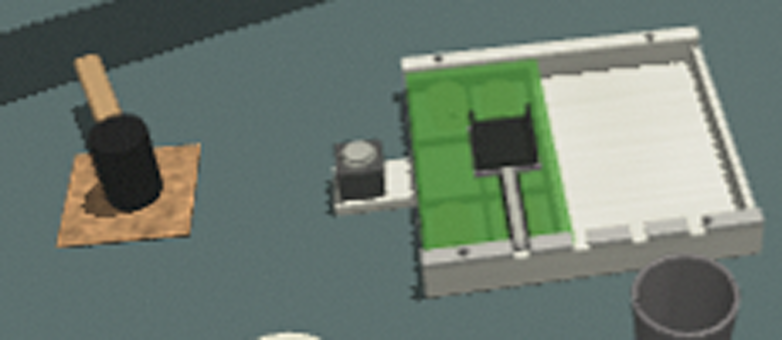

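View pics/f_t.png

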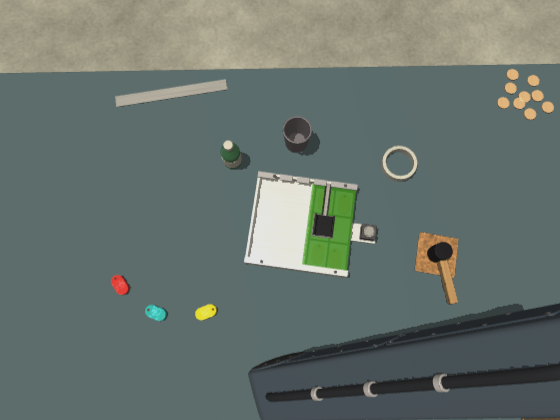

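```bash
python3 - <<'E'
from h import *
for n,f,r in(('top','top0',(195,245,300,345)),('scene','scene0',(205,268,205,265))):
    S=snap(n);a=cv2.imread(f'pics/{f}.png').astype(int);b=cv2.cvtColor(S['img'],cv2.COLOR_RGB2BGR).astype(int)
    # tab+edge alignment via phase correlation
    A,B=[cv2.cvtColor(i[r[0]:r[1],r[2]:r[3]].astype(np.uint8),cv2.COLOR_BGR2GRAY).astype(np.float32) for i in(a,b)]
    print(n,'tab shift px',cv2.phaseCorrelate(A,B,cv2.createHanningWindow(A.shape[::-1],cv2.CV_32F)))
z=[[],[],[],[]]
for _ in range(8):
    s=snap('top');P=cloud(s);q=P[215:250,352:385].reshape(-1,3);d=q[:,:2]-np.array([.5335,-.153]);rr=np.hypot(*d.T)
    z[0].append(np.median(q[rr<.008,2]));
    sel=(np.abs(d).max(1)<.017)&(rr>.0145)&(abs(q[:,2]-.04)<.008);z[1].append(np.median(q[sel,2]))
    h=P[240:262,430:455].reshape(-1,3);h=h[h[:,2]>.06];z[2].append(np.median(h[:,2]));z[3].append(h[:,:2].mean(0))
    t=P
print('pin z',np.mean(z[0]),'housing z',np.mean(z[1]),'mallet top',np.mean(z[2]),np.mean(z[3],0), 'bench',np.median(P[180:220,380:410,2]))
A=np.c_[h[:,:2]-h[:,:2].mean(0),np.ones(len(h))];print('mallet top slope',np.linalg.lstsq(A,h[:,2],rcond=None)[0].round(3))
E
```

```text
top tab shift px ((0.4334644391996463, 0.052877630262905484), 0.992816833919949)
scene tab shift px ((-0.057413618703609615, 0.07677317332964861), 0.9916534629960855)
pin z 0.04676564928504835 housing z 0.04023880137916867 mallet top 0.0684615249911902 [ 0.47760272 -0.31779493] bench 0.0008164309080934684
mallet top slope [-0.907  2.307  0.076]
```

```bash
python3 -c "
from station import workorder;print(workorder.sign_off())"
```

```text
the job is handed in; nothing more can be done
None
```

I finished the job in the order asked and handed it in at about 56 s on the robot clock. The sign-off reports no verdict, so what follows rests on my own last checks.

**What I did:** I held the tab down and slid the cover fully open. I laid the four wooden blanks on the bench (I saw no fifth) in the four corner pockets, then slid the cover shut the same way. One mallet blow drove the lock pin, and I stood the mallet back on its cork pad.

**Last checks:**
- **Cover and tab:** They are back where they started. Compared with the first pictures, the tab shows no shift in the scene view and 0.4 px (about 1 mm) in the top view. The tab has sprung up.
- **Tags:** Before shutting, all four lay flat with their tops at about 20 mm.
- **Pin:** Its top reads about 46.5 mm, where fully down is 46 mm. The difference is within the depth noise.
- **Mallet:** It stands upright on the pad, with its top at 68 mm. My slope check on its top gave a nonsensical value because edge pixels got in, so "upright" rests on the pictures.
- **Bystanders:** The glue bottle, tape roll and pot look unmoved.

**What went less than perfectly:**
- The first grip on the second tag slipped off the top, and I gripped it again lower.
- After I placed the tag in the (-x, -y) corner pocket, it shifted about 8 mm against the pocket walls. I don't know whether that was the announced knock or my gripper. It stayed flat in its own pocket.
- The blow tipped the mallet about 0.28 rad in the grip. It righted itself when I let go of it on the pad.

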